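Tuck the eave strip under the nest box shingles

ROBOT

A 7-joint arm with a two-finger parallel gripper is mounted at the origin on the work surface. World frame = base frame: x ahead of the robot, y to its left, z up, the work surface at z = 0. Lengths are in m, angles in rad, forces in N, time in s.
With the tool pointing down it reaches from about 0.425 to 0.925 m from the base axis. Payload 6.8 kg.
Tool frame: the origin (TCP) lies midway between the tips of the shut fingers; the grasp point (between the pads) lies 19 mm behind it (bot.grasp_offset is the distance from the TCP to the grasp point, in m); z points along the fingers, x is the direction in which the jaws open and shut, and the axes are right-handed (so a half turn about z gives the same grasp; the last joint's range is limited). The gripper opens to 85 mm and grips with 20 to 120 N. Pads are 22 mm wide; open, the fingers measure 114 mm over their backs; the gripper's body (76 mm by 85 mm) begins 54 mm behind the grasp point. The pads swing forward as they close: fully open they stand 13 mm farther back than shut.
Start: joints at [-1.408, 0.477, 0.022, 1.555, -0.011, 1.109, -0.083], TCP at [0.181, 0.65, 0.231] pointing down, gripper open.
Joint ranges: [-2.96, 2.96], [-0.34, 2.1], [-1.41, 1.46], [0.24, 2.44], [-1.37, 4.51], [0.17, 1.92], [-2.96, 2.96]. Speed limits (rad/s): [2.39, 2.39, 3.14, 3.14, 3.14, 3.14, 3.14].

INTERFACE

Orientations are given as a unit quaternion [w, x, y, z].
In Python, from station import bot, imaging gives the robot as it stands. The module is installed in compiled form; this text tells all that it offers.
- The arm moves only by the tool apply_moves, never from a script. Its argument "increments" is a list of rows, each a list of 7 numbers: the shift along the tool's x, y, z in mm, then the turn, a rotation vector about the tool's x, y, z in degrees, then the closure, from -1 (fully open) to 1 (shut). In form: [[dx, dy, dz, rx, ry, rz, grip], ...]. A call has exactly 8 rows; each row shifts and turns the pose as measured when the row begins, along the tool's axes as they then stand; what a row does not reach is not made up. A row lasts 1/8 s, in which the tool goes at most 62.5 mm and 10.7 degrees, less where a joint would pass 70% of its speed; a pose out of reach is approached as far as the arm can. A call with a gripper value outside its range is refused whole. The fingers move at their own pace and stop on an object; "grip_force" is the grip in N (left out, the last holds). Time passes only in rows, so rows that do not move let the fingers close, or fill a call up. It gives the time, the measured TCP pose, the force and the opening at its end, in the units of the state.
- bot.get_obs(): the state, without advancing time (a new reading comes with each control period).
- imaging.read_camera(name): name is "side" or "top" or "wrist"; returns the picture (400x640x3 uint8, red, green, blue); there is no depth.
- imaging.get_calibration(name): a dict with "K" (3x3 intrinsics, pixels), "k1" (the pictures are not rectified: a ray, as slopes to the right and down, at radius r is drawn at 1 + k1 r^2 times it, then the intrinsics apply), "extrinsics" (4x4, takes a point from camera to world coordinates). Camera axes: x right, y down, z forward; pixel columns grow to the right and rows downward; lengths in m; the calibration is good to about 2 mm. A picture is of the moment at which its call begins: read the wrist's pose just before it. get_calibration takes no time and is no camera call; for the wrist camera it gives the pose at the moment of the call.
- bot.hand_in(): hands the job in, once; it reports no verdict.
The state is a dict: "t": time; "q": joint angles; "joint_vel": joint speeds; "joint_torque": joint torques, N m; "eef_pos": TCP position; "tool_rot": TCP orientation; "contact_force": force on the tool from outside, world axes, zero at the start; "torque": the same for the moment, N m; "gripper_width": opening from 0.0 (shut) to 1.0 (fully open).
Only numpy, scipy, OpenCV 4.12 (cv2) and the standard library are available. Lean on these libraries where they do the work, as an engineer would, in place of code of your own. Each camera call takes 0.05 s, during which the arm holds its last target.

TASK

Lift the plaster owl off the bare eave of the nest box roof and stand it upright on the plywood drying board beside the plaster cat. Then take the aluminium eave strip by its bead and slide its plain edge up under all three springy shingle ends without prising them up, until the bead is flush with the eave and the strip's ends are even with the sides of the roof board. Finish while still holding the strip: do not let go, keep it pressed firmly flat against the roof board, and do not disturb the other things on the bench.

Things in the scene. Friction and masses are not known exactly. Their poses are not given: they have to be found in the camera images.
- roof: roof board of the nest box, plywood 200 mm up the slope x 220 mm wide x 12 mm, fixed; its eave (low edge, robot's side) is about 145 mm above the bench. Origin: middle of the eave edge on the board's top face; x points up the slope along the board (pitch 12 degrees, rising away from the robot), y along the eave to the left, z square off the board. Bare from the eave to x = 58 mm.
- butt (a point): middle of the lower edge (butt) of the first shingle course, on its underside: x = 58 mm, y = 0, z = 7 mm on the roof. Axes as the roof's. The three shingles, 6 mm thick and 71 mm wide, overhang a lath at roof x = 93 to 115 mm, so below them is an open slot 7 mm high and 35 mm deep down to the roof board. The second course further up reaches z = 19 mm.
- shingle0 (a joint): lift of the free end of the right-hand shingle (y about -75 mm on the roof): 0 lying as nailed, positive radians when its butt is prised up about the lath edge 35 mm behind it; 0.1 rad is 3.5 mm at the butt. Springy, about 0.9 N m/rad.
- shingle1 (a joint): the same for the middle shingle
- shingle2 (a joint): the same for the left-hand shingle (y about +75 mm)
- strip: rigid aluminium eave strip, 80 mm wide (x) x 220 mm long (y), about 140 g: a flat flange 3 mm thick with a raised square bead along one long edge. Origin: centre of the underside; z up on the bead's side. It starts flat on the bench, bead up and nearest the robot. Laid in place its axes agree with the roof's and its origin is at x = 40 mm, y = 0, z = 0 of the roof.
- bead (a point): middle of the bead's top, 15 mm above the strip's underside, at x = -35 mm of the strip. The bead runs the whole length, is 10 mm wide (strip x = -40 to -30 mm) and stands 12 mm above the flange; pinch it across its width. In place its outer face is flush with the eave.
- edge (a point): middle of the plain edge to tuck, at x = +40 mm of the strip, on its underside. In place it is 22 mm under the shingles.
- owl: white plaster owl, round straight-sided body 44 mm across from 4 to 52 mm up, 74 mm tall over the ears, about 120 g. Origin: centre of its base; z up through the head. It starts perched on the bare eave of the roof, square to the sloping board.
- dryboard: plywood drying board flat on the bench, fixed, 120 mm (x) x 200 mm (y) x 12 mm. Origin: centre of its underside; the cat stands on its right half (about y = -55 mm), the left half is free.
- cat: plaster cat, 48 mm across the base, 69 mm tall, standing on the right half of the drying board. Leave it alone. Origin: centre of its base.
- paint: small red plastic paint bottle with a white cap and paper label, 44 mm across, 100 mm tall. Leave it alone. Origin: centre of its base.
- bowl: white plastic mixing bowl, 120 mm across, 45 mm tall. Leave it alone. Origin: centre of its base.
- hammer: small tack hammer lying down, about 240 mm long; the handle runs along its x axis. Leave it alone. Origin: on its lengthwise line.
- jar: clear jar with a steel lid, 56 mm across, 60 mm tall. Leave it alone. Origin: centre of its base.
- pot: blue-glazed upturned pot, 90 mm across, 55 mm tall. Leave it alone. Origin: centre of its base.
- brush: paint brush lying down, about 170 mm long along its x axis. Leave it alone. Origin: on its lengthwise line.
- tin: low round steel nail tin, 60 mm across, 28 mm tall. Leave it alone. Origin: centre of its base.
There are look-alikes about, which are no part of the job. There is more than one size of the strip; the one meant has the size given above.

How it is judged:
On the way, in this order (a step that is already met when the one before it is completed fails the run):
1. the owl stands upright and let go on the drying board (contact force between owl and dryboard above 0.5 N and angle between owl's own z axis and vertical below 0.12 rad and contact force between the fingers and owl below 0.05 N and linear speed of owl below 0.02 m/s), for 0.2 s.
2. the strip lies tucked under the shingles (x of strip in the frame of roof between 0.03 and 0.05 m and y of strip in the frame of roof between -0.012 and 0.012 m and z of strip in the frame of roof between -0.003 and 0.003 m and angle between the z axis of strip and the z axis of roof, either way round below 0.04 rad and angle between the y axis of strip and the y axis of roof, either way round below 0.06 rad), for 0.2 s.
At the end, for the whole second after the job is handed in: Owl upright (7 deg) and released on the drying board; strip flat on the roof board (3 mm, 2.3 deg), bead flush with the eave within 10 mm, ends even within 12 mm, parallel within 3.4 deg, held by the fingers and pressed on the board with over 3.5 N; shingle ends lie back within 0.05 rad (all of step 1 and all of step 2 and contact force between strip and roof above 3.5 N and contact force between the fingers and strip above 1.5 N and linear speed of strip below 0.02 m/s and value of joint each of shingle0, shingle1, shingle2 below 0.05 rad); the arm keeps its last pose, push and grip.
It fails at once if a shingle is prised up by more than about 4 mm at its butt (0.12 rad) (value of joint any of shingle0, shingle1, shingle2 above 0.12 rad).
It fails at once if the owl is tipped over (more than 45 degrees) (angle between owl's own z axis and vertical above 0.8 rad).
It fails at once if one of the other things is moved by more than 25 mm, or the cat is tipped (distance of any of paint, bowl, hammer, jar, pot, brush, tin, cat from where it was at the start of the episode above 0.025 m or angle between cat's own z axis and vertical above 0.5 rad).
It also fails if it takes over 64 s, if anything falls off the work surface, if the arm or the gripper's body presses on something with over 40 N, if the wrist force passes 120 N, or if a joint passes its speed limit or range.

## Working session

There is one attempt and no reset: what is moved stays moved. The work goes in short steps, Python scripts to look and compute and a tool call to move; the robot and the scene stay as the last step left them, time stands still between calls to the robot, and variables do not carry over. Pictures are saved under pics/ and viewed, and the job is handed in when it is done.

Besides the shell and the picture viewer there is one more tool, called after "Request:" by a JSON object that holds its "method" and its "body". apply_moves: Moves the arm, as the interface text tells. Its arguments: {"type":"object","properties":{"increments":{"type":"array","items":{"type":"array","items":{"type":"number"}}},"grip_force":{"type":"number"}},"required":["increments"]}

```bash
mkdir -p pics; python3 - <<'E'
from station import bot, imaging
import cv2
print(bot.get_obs(), bot.grasp_offset)
for n in ["side","top","wrist"]:
    c=imaging.get_calibration(n); print(n,c)
    im=imaging.read_camera(n); cv2.imwrite(f"pics/{n}0.png",im[:,:,::-1])
E
```

```text
{'t': 0.0, 'q': array([-1.40810176,  0.4777865 ,  0.02235499,  1.55646368, -0.01151481,
        1.10927558, -0.08304434]), 'joint_vel': array([ 0.00243261, -0.00073716, -0.00083967, -0.00017211, -0.00083557,
       -0.0015143 ,  0.00023778]), 'joint_torque': array([ 5.04474392e-04, -5.96449149e+01,  1.60835255e+00, -2.81198180e+01,
        1.25821255e-02,  9.51063121e-03,  1.32528578e-05]), 'eef_pos': array([0.18042189, 0.64982757, 0.23032996]), 'tool_rot': array([ 5.95523867e-04,  7.96065700e-01,  6.05209540e-01, -6.78008242e-04]), 'contact_force': array([-0.55198982,  0.26827892, -0.29026675]), 'torque': array([ 0.02525597,  0.00666752, -0.01868326]), 'gripper_width': 0.9982681972367946} 0.0187
side {'K': array([[481.25340978,   0.        , 321.49511304],
       [  0.        , 481.25340978, 195.11511017],
       [  0.        ,   0.        ,   1.        ]]), 'k1': -0.09912201199175277, 'extrinsics': array([[ 0.95326434, -0.23401983,  0.19110684,  0.20457349],
       [-0.30143532, -0.69353258,  0.65433119, -0.8559118 ],
       [-0.02058766, -0.68135694, -0.73166172,  1.05729223],
   
[... 268 characters left out ...]
rray([[ 0.0044303 , -0.99543144,  0.09537621,  0.35596383],
       [-0.99998861, -0.00424088,  0.00218863, -0.04152928],
       [-0.00177415, -0.09538482, -0.99543889,  1.20572428],
       [ 0.        ,  0.        ,  0.        ,  1.        ]])}
wrist {'K': array([[312.82666426,   0.        , 317.37630856],
       [  0.        , 312.82666426, 197.10969275],
       [  0.        ,   0.        ,   1.        ]]), 'k1': -0.013552730045804737, 'extrinsics': array([[ 0.26631674,  0.91975415,  0.28831874,  0.1072617 ],
       [ 0.96388504, -0.25381007, -0.08066023,  0.67044425],
       [-0.00100938,  0.29938729, -0.95413114,  0.37337821],
       [ 0.        ,  0.        ,  0.        ,  1.        ]])}
```

View pics/side0.png

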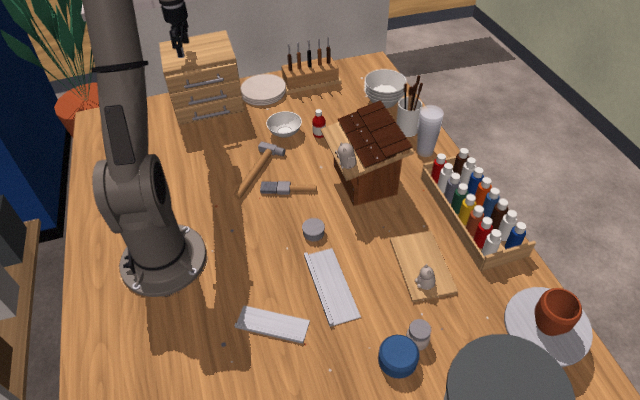

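View pics/top0.png

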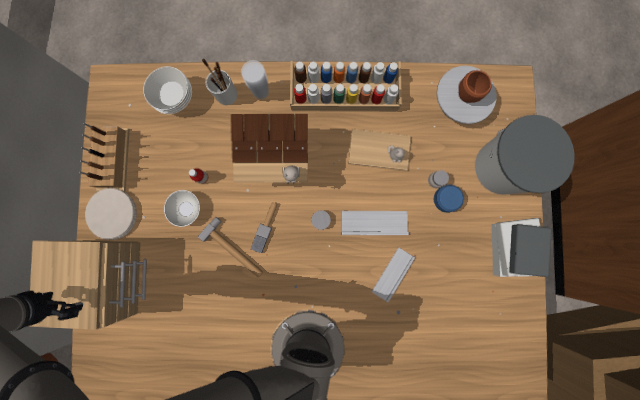

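View pics/wrist0.png

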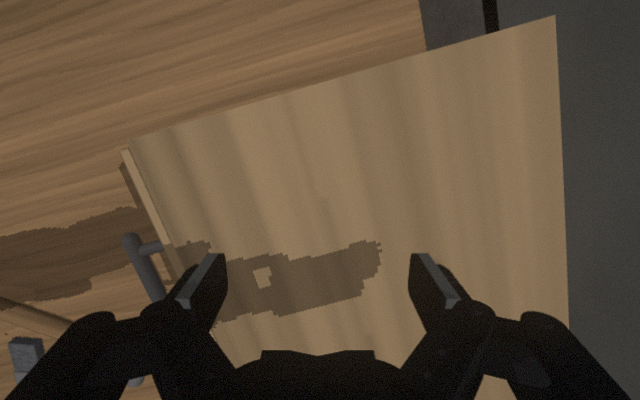

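Overview: in the top view the roof is at about (270,145), the owl at (291,173), the drying board at (380,150) with the cat at (397,154), a long strip at (375,222), and a shorter one at (394,275). Next I'll enlarge these areas.

```bash
python3 - <<'E'
import cv2
t=cv2.imread("pics/top0.png"); s=cv2.imread("pics/side0.png")
def crop(im,x,y,w,h,k,n): cv2.imwrite(n,cv2.resize(im[y:y+h,x:x+w],None,fx=k,fy=k,interpolation=cv2.INTER_CUBIC))
crop(t,220,100,200,140,4,"pics/tc1.png")
crop(t,300,180,130,130,4.5,"pics/tc2.png")
crop(s,320,90,140,120,5,"pics/sc1.png")
crop(s,230,220,240,120,3.3,"pics/sc2.png")
E
```

```text
(no output)
```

View pics/tc1.png

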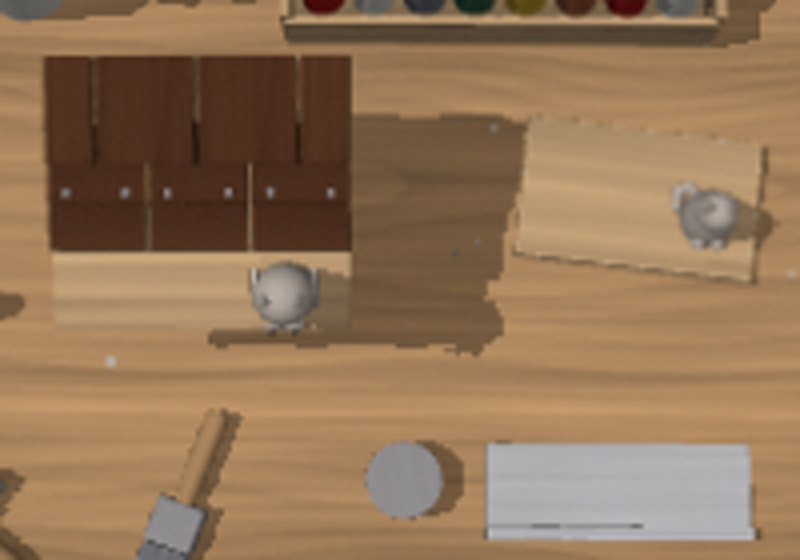

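View pics/tc2.png

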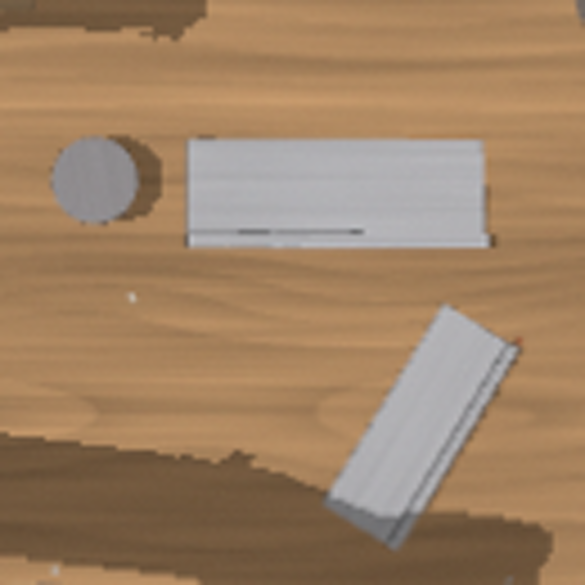

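View pics/sc1.png

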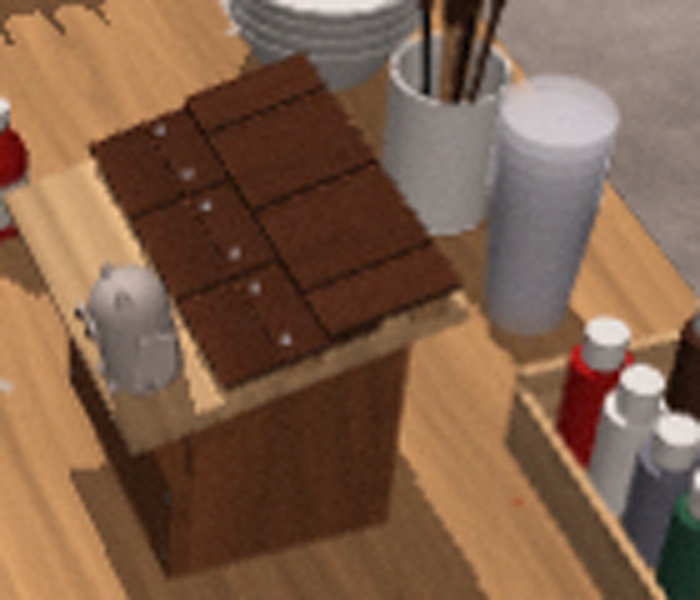

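View pics/sc2.png

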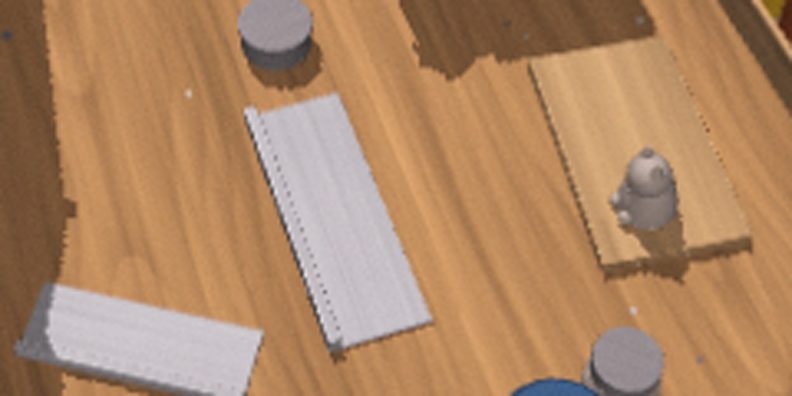

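```bash
cat > h.py <<'E'
import numpy as np, cv2
from station import bot, imaging
from scipy.spatial.transform import Rotation as R
def crop(n,x,y,w,h,k,o):
    im=cv2.imread(n); cv2.imwrite(o,cv2.resize(im[y:y+h,x:x+w],None,fx=k,fy=k,interpolation=cv2.INTER_CUBIC))
def uc(p,x,y,k): return ((p[0]+.5)/k-.5+x,(p[1]+.5)/k-.5+y)
def ray(c,uv):
    K=c["K"];d=np.array([c["k1"],0,0,0,0.])
    n=cv2.undistortPoints(np.array([[uv]],float),K,d)[0,0]
    E=c["extrinsics"]; v=E[:3,:3]@np.array([n[0],n[1],1.]); return E[:3,3],v/np.linalg.norm(v)
def onz(c,uv,z):
    o,v=ray(c,uv); return o+v*(z-o[2])/v[2]
def tri(pairs):
    A=np.zeros((3,3));b=np.zeros(3);L=[]
    for c,uv in pairs:
        o,v=ray(c,uv);P=np.eye(3)-np.outer(v,v);A+=P;b+=P@o;L.append((o,P))
    x=np.linalg.solve(A,b);return x,[round(1000*np.linalg.norm(P@(x-o)),1) for o,P in L]
def proj(c,X):
    E=c["extrinsics"];p=E[:3,:3].T@(np.asarray(X)-E[:3,3]);s=p[:2]/p[2];s=s*(1+c["k1"]*(s@s))
    return c["K"][:2,:2]@s+c["K"][:2,2]
E
python3 - <<'E'
from h import *
crop("pics/top0.png",225,155,95,40,8,"pics/z1.png")
crop("pics/side0.png",315,110,60,80,7,"pics/z2.png")
E
```

```text
(no output)
```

View pics/z1.png

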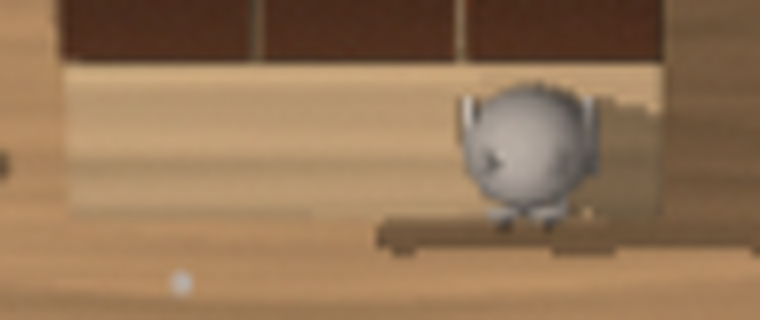

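View pics/z2.png

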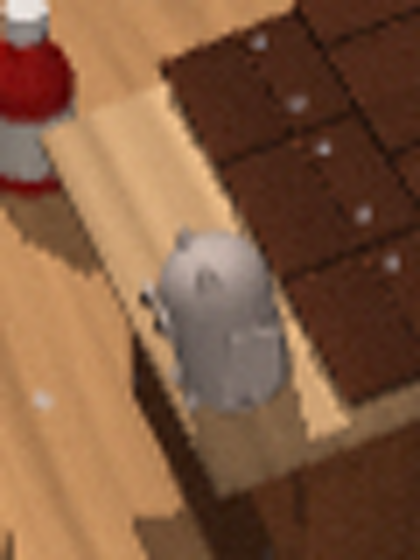

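```bash
cat > roof.py <<'E'
from h import *
from scipy.optimize import least_squares
T=imaging.get_calibration("top");S=imaging.get_calibration("side")
obs=[]
for p,X in [((62,62),(58,110.5,13)),((664,62),(58,-110.5,13)),((66,214),(0,110,0)),((661,213),(0,-110,0))]:
    obs.append((T,uc(p,225,155,8),X))
for p,X in [((163,62),(58,110.5,13)),((347,403),(58,-110.5,13)),((42,135),(0,110,0)),((215,463),(0,-110,0)),((220,495),(0,-110,-12))]:
    obs.append((S,uc(p,315,110,7),X))
def pose(v): return R.from_euler('zy',[v[3],-np.radians(12)]).as_matrix().copy() if 0 else (R.from_euler('z',v[3])*R.from_euler('y',-12,degrees=True)).as_matrix(),np.array(v[:3])
def res(v):
    M,t=pose(v); return np.concatenate([proj(c,M@(np.array(X)/1000)+t)-uv for c,uv,X in obs])
r=least_squares(res,[.55,.1,.145,0])
if __name__=="__main__":
    print(r.x.round(4),np.degrees(r.x[3]));print(r.fun.reshape(-1,2).round(1))
M,t=pose(r.x)
E
python3 roof.py
python3 - <<'E'
from roof import *
# strip corners in top tc2 (4.5x, off 300,180) & side sc2
for n,p in dict(bL=(187,247),bR=(491,248),eL=(187,140),eR=(484,141)).items():
    z=.015 if n[0]=='b' else .003
    print(n,onz(T,uc(p,300,180,4.5),z).round(4))
for n,p in dict(bL=(247,110),bR=(333,345),eL=(337,95),eR=(432,320)).items():
    z=.015 if n[0]=='b' else .003
    print(n,onz(S,uc(p,230,220,3.3),z).round(4))
# dry board top z .012 in tc1
for p in [(528,116),(765,147),(754,282),(515,252)]: print('db',onz(T,uc(p,220,100,4),.012).round(4))
print('cat',onz(T,uc((712,212),220,100,4),.07).round(4))
for p in [(530,65),(660,38),(748,240),(607,268)]: print('dbS',onz(S,uc(p,230,220,3.3),.012).round(4))
E
```

```text
[ 0.52    0.1062  0.1495 -0.    ] -0.002373639705417066
[[-0.8 -0.8]
 [-0.1 -0.6]
 [ 0.4 -0.1]
 [ 0.3  0.3]
 [-0.4 -0.7]
 [ 0.2 -0.5]
 [-0.3 -0.7]
 [-0.3  2. ]
 [-0.2  0.4]]
bL [ 0.3657 -0.1108  0.015 ]
bR [ 0.3656 -0.3332  0.015 ]
eL [ 0.4448 -0.1116  0.003 ]
eR [ 0.4449 -0.3323  0.003 ]
bL [ 0.3702 -0.1104  0.015 ]
bR [ 0.3706 -0.3312  0.015 ]
eL [ 0.4467 -0.1107  0.003 ]
eR [ 0.4482 -0.3287  0.003 ]
db [ 0.723  -0.1471  0.012 ]
db [ 0.6977 -0.3482  0.012 ]
db [ 0.5814 -0.3361  0.012 ]
db [ 0.6057 -0.1355  0.012 ]
cat [ 0.6272 -0.2892  0.07  ]
dbS [ 0.6059 -0.1386  0.012 ]
dbS [ 0.7207 -0.1473  0.012 ]
dbS [ 0.6976 -0.347   0.012 ]
dbS [ 0.5856 -0.3343  0.012 ]
```

```bash
python3 - <<'E'
from roof import *
ax=M[:,2]
P=onz(T,uc((531,143),225,155,8),.2); d=P-t; s=d@ax; print('roof coords of owl axis pt',(M.T@d).round(4))
im={}
for n,c in (("top",T),("side",S)):
    im[n]=cv2.imread(f"pics/{n}0.png"); im[n]=cv2.resize(im[n],None,fx=6,fy=6,interpolation=cv2.INTER_CUBIC)
xr,yr=(M.T@d)[:2]
a=np.linspace(0,2*np.pi,60)
for n,c in (("top",T),("side",S)):
  for h,rr in ((4,22),(28,22),(52,22)):
    for q in a:
        X=M@(np.array([xr+rr/1e3*np.cos(q),yr+rr/1e3*np.sin(q),h/1e3]))+t
        u=(proj(c,X)+.5)*6; cv2.circle(im[n],tuple(u.astype(int)),1,(0,0,255),-1)
  for X in [(0,110,0),(0,-110,0),(58,110,13),(58,-110,13),(0,-110,-12),(0,110,-12)]:
    u=(proj(c,M@(np.array(X)/1e3)+t)+.5)*6; cv2.circle(im[n],tuple(u.astype(int)),3,(0,255,0),-1)
cv2.imwrite("pics/o1.png",np.hstack([im["top"][900:1200,1560:1960],im["side"][780:1080,1950:2350]]))
E
```

```text
roof coords of owl axis pt [ 0.0277 -0.0651  0.0458]
```

View pics/o1.png

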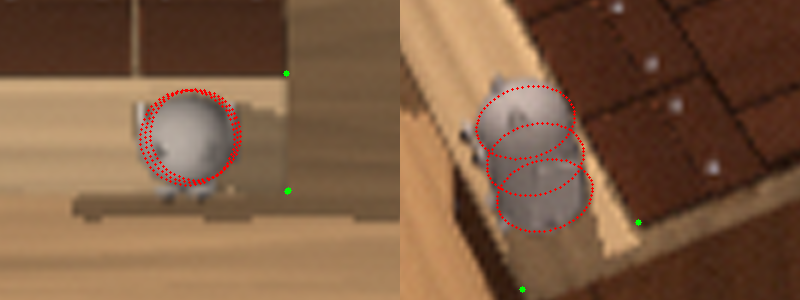

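```bash
cat > plan.py <<'E'
from roof import *
def Rt(x,z):
    z=np.array(z,float)/np.linalg.norm(z); x=np.array(x,float); x-=z*(x@z); x/=np.linalg.norm(x)
    return np.column_stack([x,np.cross(z,x),z])
def cur():
    o=bot.get_obs(); q=o["tool_rot"]; return o["eef_pos"],R.from_quat([q[1],q[2],q[3],q[0]]).as_matrix(),o
def plan(p1,R1,n,start=None):
    p0,R0,o=cur() if start is None else (*start,None)
    dv=R.from_matrix(R0.T@R1).as_rotvec()
    for i in range(n):
        Ri=R0@R.from_rotvec(dv*i/n).as_matrix()
        print((1000*Ri.T@(p1-p0)/n).round(1).tolist(),np.degrees(dv/n).round(2).tolist())
ax=M[:,2]
def rp(x,y,z): return M@(np.array([x,y,z])/1e3)+t
def st():
    p,Rm,o=cur(); print('t',round(o['t'],2),'p',p.round(4),'rot\n',Rm.round(3),'\nF',o['contact_force'].round(2),'T',o['torque'].round(2),'w',round(o['gripper_width'],3),'q',o['q'].round(2))
E
python3 - <<'E'
from plan import *
R1=Rt([0,1,0],-ax)
pre=rp(27.5,-64.5,150); print(pre, rp(27.5,-64.5,13))
p0,R0,_=cur()
mid=p0+[0,0,.12]
plan(mid,R0,2); print()
plan(pre,R1,14,(mid,R0))
E
```

```text
[0.51573227 0.04170418 0.30192041] [0.54421617 0.041703   0.16791419]
[-0.1, 0.0, -60.0] [0.0, 0.0, 0.0]
[-0.1, 0.0, -60.0] [0.0, 0.0, 0.0]

[-35.5, 34.7, 3.5] [-0.85, 0.12, -1.1]
[-36.1, 34.0, 4.0] [-0.85, 0.12, -1.1]
[-36.8, 33.2, 4.4] [-0.85, 0.12, -1.1]
[-37.4, 32.4, 4.8] [-0.85, 0.12, -1.1]
[-38.0, 31.6, 5.2] [-0.85, 0.12, -1.1]
[-38.7, 30.8, 5.6] [-0.85, 0.12, -1.1]
[-39.3, 30.0, 5.9] [-0.85, 0.12, -1.1]
[-39.8, 29.1, 6.3] [-0.85, 0.12, -1.1]
[-40.4, 28.2, 6.6] [-0.85, 0.12, -1.1]
[-41.0, 27.3, 7.0] [-0.85, 0.12, -1.1]
[-41.5, 26.4, 7.3] [-0.85, 0.12, -1.1]
[-42.0, 25.5, 7.6] [-0.85, 0.12, -1.1]
[-42.5, 24.6, 7.9] [-0.85, 0.12, -1.1]
[-43.0, 23.7, 8.1] [-0.85, 0.12, -1.1]
```

Request:
{"method": "apply_moves", "body": {"increments": [[0,0,-60,0,0,0,-1],[0,0,-60,0,0,0,-1],[-35.5,34.7,3.5,-0.85,0.12,-1.1,-1],[-36,34,4,-0.85,0.12,-1.1,-1],[-37,33,4.5,-0.85,0.12,-1.1,-1],[-37.5,32.5,5,-0.85,0.12,-1.1,-1],[-38,31.5,5,-0.85,0.12,-1.1,-1],[-38.5,31,5.5,-0.85,0.12,-1.1,-1]], "grip_force": 40}}

```text
t: 1.15
eef_pos: [0.3262, 0.3843, 0.3306]
tool_rot: [0.034, 0.756, 0.653, 0.031]
contact_force: [-0.3, -0.5, -0.4]
gripper_width: 0.999
```

```bash
python3 - <<'E'
from plan import *
st(); plan(rp(27.5,-64.5,150),Rt([0,1,0],-ax),8)
E
```

```text
t 1.15 p [0.3262 0.3843 0.3306] rot
 [[ 0.144  0.985  0.09 ]
 [ 0.99  -0.144 -0.011]
 [ 0.003  0.091 -0.996]] 
F [-0.34 -0.45 -0.43] T [ 0.04  0.04 -0.  ] w 0.999 q [-1.16  0.08  0.13  1.87  0.08  1.16  0.36]
[-39.0, 29.2, 6.2] [-0.84, 0.14, -1.03]
[-39.5, 28.4, 6.5] [-0.84, 0.14, -1.03]
[-40.0, 27.6, 6.8] [-0.84, 0.14, -1.03]
[-40.5, 26.7, 7.1] [-0.84, 0.14, -1.03]
[-41.0, 25.9, 7.4] [-0.84, 0.14, -1.03]
[-41.5, 25.1, 7.7] [-0.84, 0.14, -1.03]
[-41.9, 24.2, 7.9] [-0.84, 0.14, -1.03]
[-42.4, 23.3, 8.2] [-0.84, 0.14, -1.03]
```

Request:
{"method": "apply_moves", "body": {"increments": [[-39,29,6,-0.85,0.15,-1.03,-1],[-39.5,28.5,6.5,-0.85,0.15,-1.03,-1],[-40,27.5,7,-0.85,0.15,-1.03,-1],[-40.5,26.5,7,-0.85,0.15,-1.03,-1],[-41,26,7.5,-0.85,0.15,-1.03,-1],[-41.5,25,7.5,-0.85,0.15,-1.03,-1],[-42,24,8,-0.85,0.15,-1.03,-1],[-42.5,23,8,-0.85,0.15,-1.03,-1]]}}

```text
t: 2.15
eef_pos: [0.5193, 0.0287, 0.3012]
tool_rot: [0.075, 0.701, 0.705, 0.077]
contact_force: [0.7, 0.7, -0.5]
gripper_width: 0.999
```

```bash
python3 - <<'E'
from plan import *
st(); plan(rp(27.5,-64.5,110),Rt([0,1,0],-ax),4); print(); plan(rp(27.5,-64.5,13),Rt([0,1,0],-ax),4,(rp(27.5,-64.5,110),Rt([0,1,0],-ax)))
W=imaging.get_calibration("wrist"); cv2.imwrite("pics/w1.png",imaging.read_camera("wrist")[:,:,::-1].copy())
im=cv2.imread("pics/w1.png")
for h in (4,28,52):
  for q in np.linspace(0,6.28,60):
    u=proj(W,rp(27.5+22*np.cos(q),-64.5+22*np.sin(q),h)); cv2.circle(im,tuple(u.astype(int)),1,(0,0,255),-1)
for X in [(0,110,0),(0,-110,0),(58,110,13),(58,-110,13),(58,-110,7)]:
  u=proj(W,rp(*X)); cv2.circle(im,tuple(u.astype(int)),2,(0,255,0),-1)
cv2.imwrite("pics/w1o.png",im)
E
```

```text
t 2.15 p [0.5193 0.0287 0.3012] rot
 [[-0.006  0.977  0.213]
 [ 1.     0.005  0.003]
 [ 0.002  0.213 -0.977]] 
F [ 0.7   0.73 -0.48] T [0.09 0.19 0.08] w 0.999 q [-0.75  0.01  0.56  2.02  0.04  0.9   1.37]
[3.2, -0.9, 9.6] [0.08, -0.05, 0.07]
[3.2, -0.9, 9.6] [0.08, -0.05, 0.07]
[3.2, -0.9, 9.6] [0.08, -0.05, 0.07]
[3.2, -0.9, 9.6] [0.08, -0.05, 0.07]

[0.0, 0.0, 24.3] [0.0, 0.0, 0.0]
[0.0, 0.0, 24.3] [0.0, 0.0, 0.0]
[0.0, 0.0, 24.3] [0.0, 0.0, 0.0]
[0.0, 0.0, 24.3] [0.0, 0.0, 0.0]
```

View pics/w1o.png

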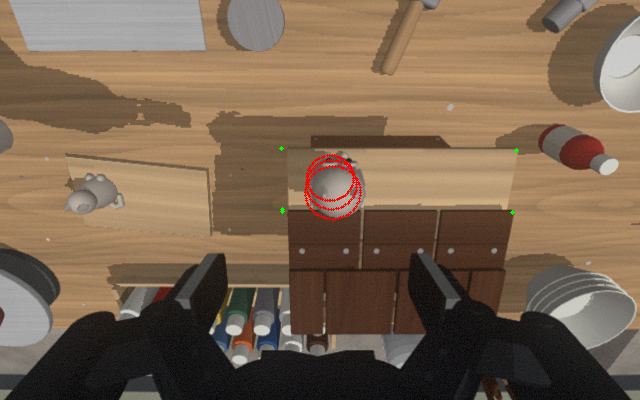

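```bash
python3 - <<'E'
from plan import *
import json
W=imaging.get_calibration("wrist"); p0=bot.get_obs()["eef_pos"]
cv2.imwrite("pics/w2.png",imaging.read_camera("wrist")[:,:,::-1].copy()); print(p0,bot.get_obs()["eef_pos"],abs(bot.get_obs()["joint_vel"]).max())
np.savez("w2.npz",**W)
crop("pics/w2.png",270,135,80,90,6,"pics/a.png");crop("pics/w2.png",470,135,60,90,6,"pics/b.png")
cv2.imwrite("pics/w2c.png",np.hstack([cv2.imread("pics/a.png"),cv2.imread("pics/b.png")[:,:318]]))
E
```

```text
[0.52110962 0.02168231 0.30122321] [0.51988053 0.02439109 0.30108702] 0.1095720222799824
```

View pics/w2c.png

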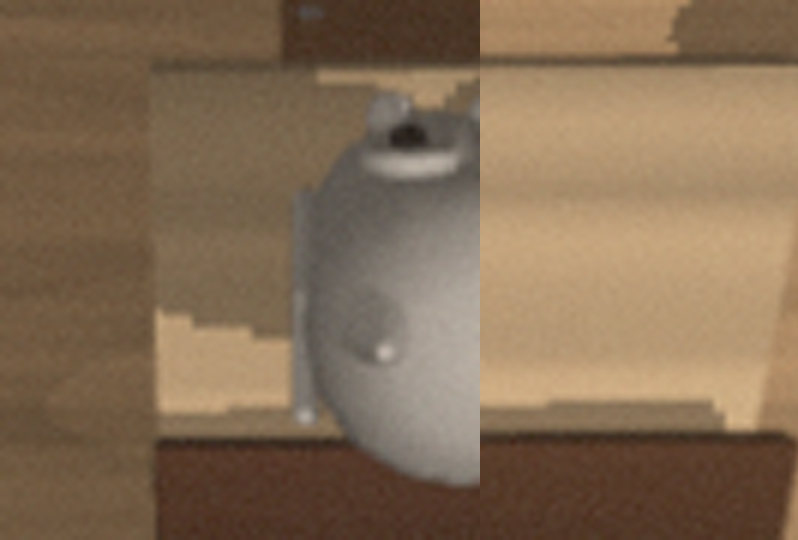

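Request:
{"method": "apply_moves", "body": {"increments": [[3,-1,10,0,0,0,-1],[3,-1,10,0,0,0,-1],[3,-1,10,0,0,0,-1],[3,-1,8,0,0,0,-1],[0,0,0,0,0,0,-1],[0,0,0,0,0,0,-1],[0,0,0,0,0,0,-1],[0,0,0,0,0,0,-1]]}}

```text
t: 3.25
eef_pos: [0.523, 0.0409, 0.2597]
tool_rot: [0.075, 0.702, 0.704, 0.075]
contact_force: [-0.1, 0.8, 0.6]
gripper_width: 0.999
```

```bash
python3 - <<'E'
from plan import *
W=imaging.get_calibration("wrist"); st()
cv2.imwrite("pics/w3.png",imaging.read_camera("wrist")[:,:,::-1].copy()); print(bot.get_obs()["eef_pos"],abs(bot.get_obs()["joint_vel"]).max())
np.savez("w3.npz",**W)
E
```

```text
t 3.25 p [0.523  0.0409 0.2597] rot
 [[-0.002  0.977  0.211]
 [ 1.     0.002  0.001]
 [ 0.001  0.211 -0.977]] 
F [-0.08  0.81  0.56] T [ 0.03  0.28 -0.05] w 0.999 q [-0.75  0.08  0.56  2.06 -0.    0.81  1.38]
[0.52298374 0.04093033 0.25970918] 0.0029763632373986737
```

View pics/w3.png

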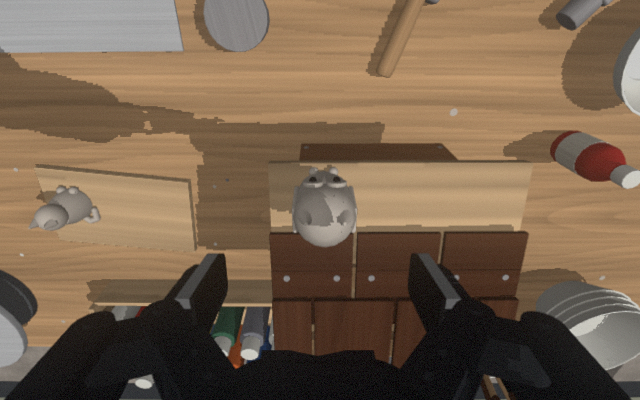

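Settled view: the roof eave corners are about (268,162) and (530,162), the butt corners (271,233) and (525,232), and the owl's ears face the eave at about (325,205). I'll add these points to the fit.

```bash
python3 - <<'E'
from plan import *
for i,(x,y) in enumerate([(255,150),(500,150)]): crop("pics/w3.png",x,y,45,95,6,f"pics/a{i}.png")
crop("pics/w3.png",275,160,100,95,6,"pics/a2.png")
cv2.imwrite("pics/w3c.png",np.hstack([cv2.imread(f"pics/a{i}.png")[:,:270 if i<2 else 260] for i in (0,1)]))
E
```

```text
(no output)
```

View pics/w3c.png

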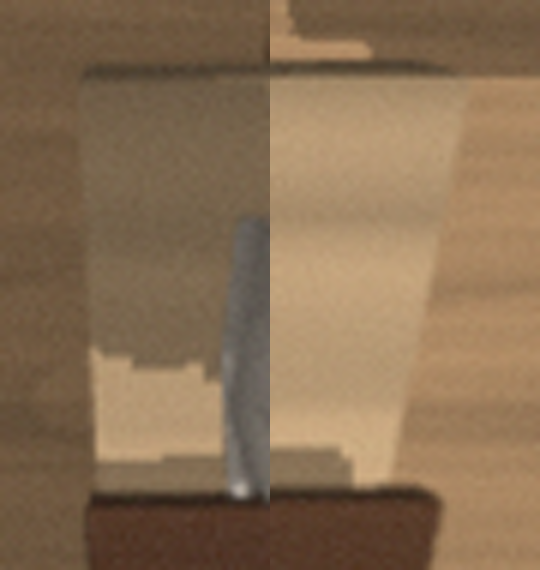

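View pics/a2.png

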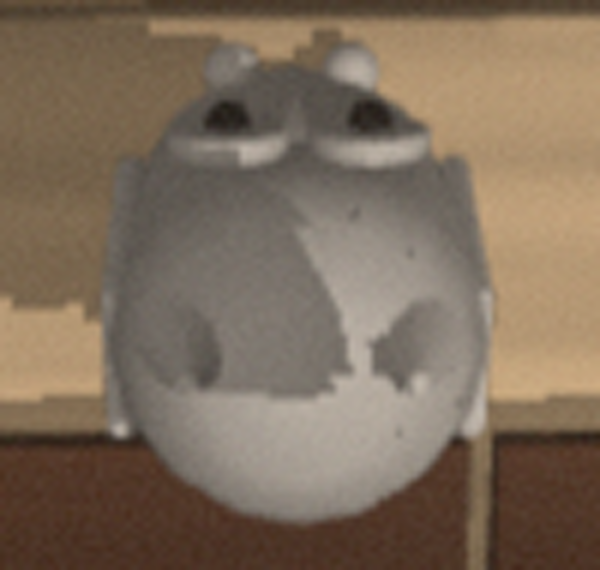

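```bash
python3 - <<'E'
s=open("roof.py").read()
s=s.replace("def pose(v)","""W3=dict(np.load("w3.npz"));W3["k1"]=float(W3["k1"])
for p,o,X in [((80,77),255,(0,-110,0)),((90,498),255,(58,-110.5,13)),((195,77),500,(0,110,0)),((170,492),500,(58,110.5,13))]:
    obs.append((W3,uc(p,o,150,6),X))
def pose(v)""",1)
open("roof.py","w").write(s)
E
python3 roof.py
python3 - <<'E'
from roof import *
import roof
o2=[o for o in obs if o[0] is W3]
for nm,sel in (("W",lambda o:o[0] is W3),("T",lambda o:o[0] is T),("S",lambda o:o[0] is S)):
    ob=[o for o in obs if sel(o)]
    f=lambda v:np.concatenate([proj(c,pose(v)[0]@(np.array(X)/1000)+pose(v)[1])-uv for c,uv,X in ob])
    q=least_squares(f,r.x); print(nm,q.x.round(4),abs(q.fun).max().round(2))
# owl center: in w3, from a2 crop width center
u=uc((302,330),275,160,6); o,v=ray(W3,u); 
for h in (.052,.060):
    # intersect with plane height h over roof
    k=((t+M[:,2]*h-o)@M[:,2])/(v@M[:,2]); print((M.T@(o+v*k-t)).round(4))
E
```

```text
[0.5213 0.1103 0.1434 0.004 ] 0.23113685570300285
[[-1.7 -0.6]
 [-1.5 -0.8]
 [-0.5 -0.1]
 [-1.  -0. ]
 [-0.6  0. ]
 [ 0.2 -0. ]
 [-0.4  0. ]
 [-0.3  2.5]
 [-0.2  0.8]
 [ 0.2 -0.2]
 [-1.   0.3]
 [-0.4 -0.4]
 [ 0.4  0.7]]
W [0.5215 0.1106 0.1428 0.0047] 0.65
T [0.5203 0.107  0.1425 0.0008] 0.67
S [0.5296 0.1308 0.1258 0.0017] 1.34
[ 0.0267 -0.0639  0.052 ]
[ 0.0237 -0.0642  0.06  ]
```

```bash
python3 - <<'E'
from plan import *
R1=Rt([0,1,0],-ax)
print(rp(27,-64,13)); plan(rp(27,-64,85),R1,2); plan(rp(27,-64,13),R1,4,(rp(27,-64,85),R1))
E
```

```text
[0.54526389 0.0464048  0.16169861]
[2.7, 0.7, 14.3] [0.09, -0.02, 0.04]
[2.7, 0.7, 14.3] [0.09, -0.02, 0.04]
[-0.0, 0.0, 18.0] [0.0, 0.0, 0.0]
[-0.0, 0.0, 18.0] [0.0, 0.0, 0.0]
[-0.0, 0.0, 18.0] [0.0, 0.0, 0.0]
[-0.0, 0.0, 18.0] [0.0, 0.0, 0.0]
```

Request:
{"method": "apply_moves", "body": {"increments": [[2.7,0.7,14,0,0,0,-1],[2.7,0.7,14,0,0,0,-1],[0,0,18,0,0,0,-1],[0,0,18,0,0,0,-1],[0,0,16,0,0,0,-1],[0,0,10,0,0,0,-1],[0,0,0,0,0,0,-1],[0,0,0,0,0,0,-1]]}}

```text
t: 4.3
eef_pos: [0.5438, 0.0471, 0.164]
tool_rot: [0.074, 0.702, 0.704, 0.073]
contact_force: [-0.7, -0.3, 0.6]
gripper_width: 1.001
```

```bash
python3 - <<'E'
from plan import *
st(); p,_,_=cur(); print('roof',(M.T@(p-t)*1000).round(1))
cv2.imwrite("pics/w4.png",imaging.read_camera("wrist")[:,:,::-1].copy())
E
```

```text
t 4.3 p [0.5438 0.0471 0.164 ] rot
 [[-0.002  0.978  0.208]
 [ 1.     0.002 -0.001]
 [-0.001  0.208 -0.978]] 
F [-0.69 -0.25  0.56] T [-0.07  0.19 -0.02] w 1.001 q [-0.67  0.27  0.52  2.12 -0.17  0.59  1.52]
roof [ 26.1 -63.3  15.5]
```

View pics/w4.png

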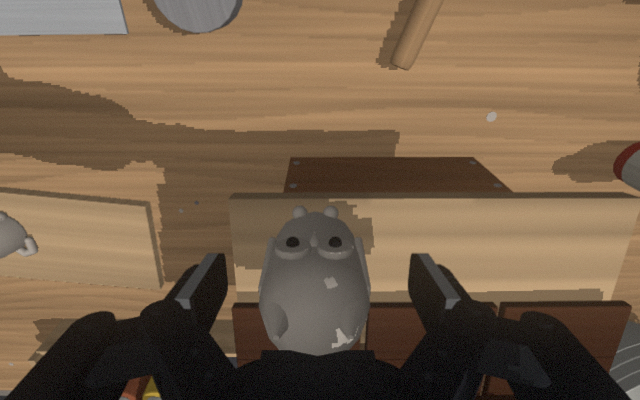

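Request:
{"method": "apply_moves", "body": {"increments": [[0,0,0,0,0,0,1],[0,0,0,0,0,0,1],[0,0,0,0,0,0,1],[0,0,0,0,0,0,1],[0,0,0,0,0,0,1],[0,0,0,0,0,0,1],[0,0,0,0,0,0,1],[0,0,0,0,0,0,1]], "grip_force": 40}}

```text
t: 5.35
eef_pos: [0.5441, 0.0474, 0.1654]
tool_rot: [0.074, 0.702, 0.704, 0.075]
contact_force: [-0.2, -0.1, -0.3]
gripper_width: 0.504
```

```bash
python3 - <<'E'
from plan import *
st()
R1=Rt([0,1,0],-ax); Rv=Rt([0,1,0],[0,0,-1])
p,Rm,_=cur()
up=p+ax*0.09
plan(up,Rm,3); print()
# drying spot: board centre, yaw
c=np.array([.6525,-.241]); yv=np.array([.124,.992]); s=c+yv*.055; print('spot',s)
owlgrasp_h=.0155  # TCP height over owl base along axis
tgt=np.array([s[0],s[1],.012+owlgrasp_h+.06]); print(tgt)
plan(tgt+[0,0,.06],Rv,10,(up,Rm)); print(np.linalg.norm(tgt[:2]))
E
```

```text
t 5.35 p [0.5441 0.0474 0.1654] rot
 [[-0.002  0.978  0.21 ]
 [ 1.     0.002  0.001]
 [ 0.     0.21  -0.978]] 
F [-0.25 -0.07 -0.35] T [-0.01  0.31  0.01] w 0.504 q [-0.67  0.27  0.52  2.11 -0.17  0.59  1.52]
[-0.0, 0.1, -30.0] [0.0, 0.0, 0.0]
[-0.0, 0.1, -30.0] [0.0, 0.0, 0.0]
[-0.0, 0.1, -30.0] [0.0, 0.0, 0.0]

spot [ 0.65932 -0.18644]
[ 0.65932 -0.18644  0.0875 ]
[-23.4, 10.8, 13.2] [1.21, -0.0, 0.01]
[-23.4, 11.1, 12.9] [1.21, -0.0, 0.01]
[-23.4, 11.4, 12.7] [1.21, -0.0, 0.01]
[-23.4, 11.6, 12.4] [1.21, -0.0, 0.01]
[-23.4, 11.9, 12.2] [1.21, -0.0, 0.01]
[-23.4, 12.2, 11.9] [1.21, -0.0, 0.01]
[-23.4, 12.4, 11.7] [1.21, -0.0, 0.01]
[-23.4, 12.7, 11.4] [1.21, -0.0, 0.01]
[-23.4, 12.9, 11.2] [1.21, -0.0, 0.01]
[-23.4, 13.2, 10.9] [1.21, -0.0, 0.01]
0.6851735079525477
```

Request:
{"method": "apply_moves", "body": {"increments": [[0,0,-25,0,0,0,1],[0,0,-30,0,0,0,1],[0,0,-25,0,0,0,1],[-15,8,0,1.2,0,0,1],[-24,11,8,1.2,0,0,1],[-24,11,12,1.2,0,0,1],[-24,12,12,1.2,0,0,1],[-24,12,12,1.2,0,0,1]]}}

```text
t: 6.35
eef_pos: [0.5877, -0.0625, 0.2098]
tool_rot: [0.035, 0.703, 0.71, 0.037]
contact_force: [0.0, -0.1, -1.1]
gripper_width: 0.508
```

```bash
python3 - <<'E'
from plan import *
st()
Rv=Rt([0,1,0],[0,0,-1])
plan(np.array([.659,-.1865,.12]),Rv,7)
E
```

```text
t 6.35 p [ 0.5877 -0.0625  0.2098] rot
 [[-0.01   0.995  0.102]
 [ 1.     0.009  0.004]
 [ 0.003  0.102 -0.995]] 
F [ 0.02 -0.13 -1.15] T [ 0.02  0.11 -0.02] w 0.508 q [-0.47  0.35  0.59  1.89 -0.27  0.87  1.83]
[-17.8, 8.7, 13.7] [0.84, -0.02, 0.08]
[-17.8, 8.9, 13.6] [0.84, -0.02, 0.08]
[-17.8, 9.1, 13.5] [0.84, -0.02, 0.08]
[-17.8, 9.3, 13.4] [0.84, -0.02, 0.08]
[-17.8, 9.5, 13.2] [0.84, -0.02, 0.08]
[-17.8, 9.8, 13.1] [0.84, -0.02, 0.08]
[-17.7, 10.0, 13.0] [0.84, -0.02, 0.08]
```

Request:
{"method": "apply_moves", "body": {"increments": [[-20,10,2,0.85,0,0,1],[-20,10,8,0.85,0,0,1],[-20,10,14,0.85,0,0,1],[-20,10,17,0.85,0,0,1],[-18,10,17,0.85,0,0,1],[-15,8,16,0.85,0,0,1],[-6,4,12,0.85,0,0,1],[0,0,0,0,0,0,1]]}}

```text
t: 7.35
eef_pos: [0.6562, -0.1852, 0.1203]
tool_rot: [-0.004, 0.704, 0.71, -0.003]
contact_force: [-0.0, -0.7, -0.9]
gripper_width: 0.505
```

```bash
python3 - <<'E'
from plan import *
st()
Rv=Rt([0,1,0],[0,0,-1])
plan(np.array([.659,-.1865,.05]),Rv,5)
cv2.imwrite("pics/s5.png",imaging.read_camera("side")[:,:,::-1].copy()); crop("pics/s5.png",330,170,160,140,4.5,"pics/s5c.png")
E
```

```text
t 7.35 p [ 0.6562 -0.1852  0.1203] rot
 [[-0.009  1.    -0.01 ]
 [ 1.     0.009  0.002]
 [ 0.002 -0.01  -1.   ]] 
F [-0.03 -0.73 -0.94] T [ 0.03 -0.06 -0.01] w 0.505 q [-0.17  0.66  0.53  1.65 -0.39  0.95  2.08]
[-0.3, 0.7, 14.1] [-0.12, -0.03, 0.1]
[-0.3, 0.7, 14.1] [-0.12, -0.03, 0.1]
[-0.3, 0.6, 14.1] [-0.12, -0.03, 0.1]
[-0.3, 0.6, 14.1] [-0.12, -0.03, 0.1]
[-0.3, 0.6, 14.1] [-0.12, -0.03, 0.1]
```

View pics/s5c.png

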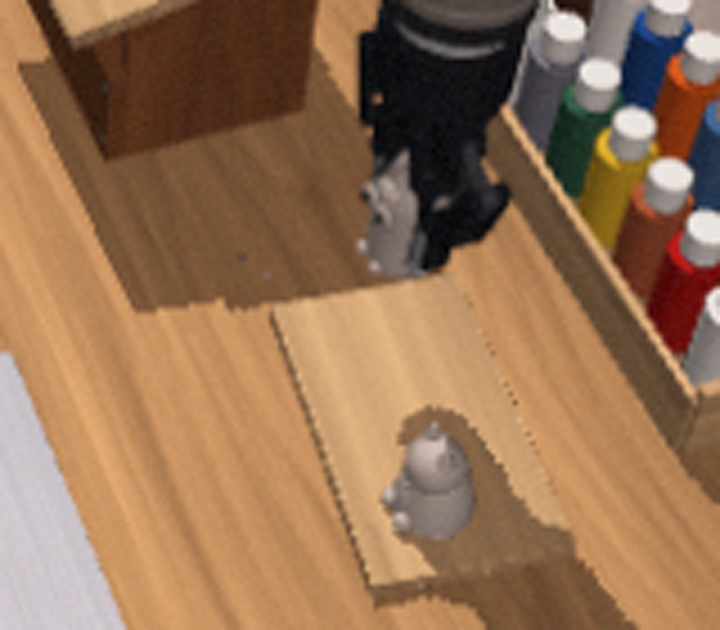

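Request:
{"method": "apply_moves", "body": {"increments": [[0,0.7,16,-0.12,0,0.1,1],[0,0.7,18,-0.12,0,0.1,1],[0,0.6,18,-0.12,0,0.1,1],[0,0.6,15,-0.12,0,0.1,1],[0,0,9,0,0,0,1],[0,0,4,0,0,0,1],[0,0,3,0,0,0,1],[0,0,2,0,0,0,1]]}}

```text
t: 8.4
eef_pos: [0.659, -0.1826, 0.0314]
tool_rot: [-0.001, 0.706, 0.708, 0.002]
contact_force: [-1.1, -0.3, -1.2]
gripper_width: 0.508
```

```bash
python3 - <<'E'
from plan import *
st()
E
```

```text
t 8.4 p [ 0.659  -0.1826  0.0314] rot
 [[-0.004  1.     0.002]
 [ 1.     0.004  0.003]
 [ 0.003  0.002 -1.   ]] 
F [-1.06 -0.27 -1.23] T [-0.07  0.02  0.01] w 0.508 q [-0.14  0.76  0.47  1.69 -0.46  0.8   2.12]
```

Request:
{"method": "apply_moves", "body": {"increments": [[0,0,1.5,0,0,0,1],[0,0,1.5,0,0,0,1],[0,0,1.5,0,0,0,1],[0,0,1.5,0,0,0,1],[0,0,1.5,0,0,0,1],[0,0,1.5,0,0,0,1],[0,0,0,0,0,0,1],[0,0,0,0,0,0,1]]}}

```text
t: 9.4
eef_pos: [0.6601, -0.1829, 0.0276]
tool_rot: [-0.0, 0.706, 0.708, 0.003]
contact_force: [-0.1, 0.6, -0.8]
gripper_width: 0.501
```

```bash
python3 - <<'E'
from plan import *
st()
E
```

```text
t 9.4 p [ 0.6601 -0.1829  0.0276] rot
 [[-0.004  1.     0.005]
 [ 1.     0.003  0.005]
 [ 0.005  0.005 -1.   ]] 
F [-0.05  0.63 -0.83] T [-0.03  0.02 -0.01] w 0.501 q [-0.13  0.77  0.46  1.69 -0.46  0.79  2.13]
```

Request:
{"method": "apply_moves", "body": {"increments": [[0,0,2,0,0,0,1],[0,0,2,0,0,0,1],[0,0,2,0,0,0,1],[0,0,1,0,0,0,1],[0,0,0,0,0,0,1],[0,0,0,0,0,0,1],[0,0,0,0,0,0,1],[0,0,0,0,0,0,1]]}}

```text
t: 10.4
eef_pos: [0.6605, -0.183, 0.0273]
tool_rot: [-0.001, 0.706, 0.708, 0.005]
contact_force: [-1.1, -0.4, 2.5]
gripper_width: 0.504
```

```bash
python3 - <<'E'
from plan import *
st()
cv2.imwrite("pics/s6.png",imaging.read_camera("side")[:,:,::-1].copy()); crop("pics/s6.png",350,200,130,110,5.5,"pics/s6c.png")
E
```

```text
t 10.4 p [ 0.6605 -0.183   0.0273] rot
 [[-0.003  1.     0.005]
 [ 1.     0.003  0.009]
 [ 0.009  0.005 -1.   ]] 
F [-1.13 -0.4   2.48] T [0.01 0.29 0.02] w 0.504 q [-0.13  0.77  0.46  1.69 -0.46  0.79  2.13]
```

View pics/s6c.png

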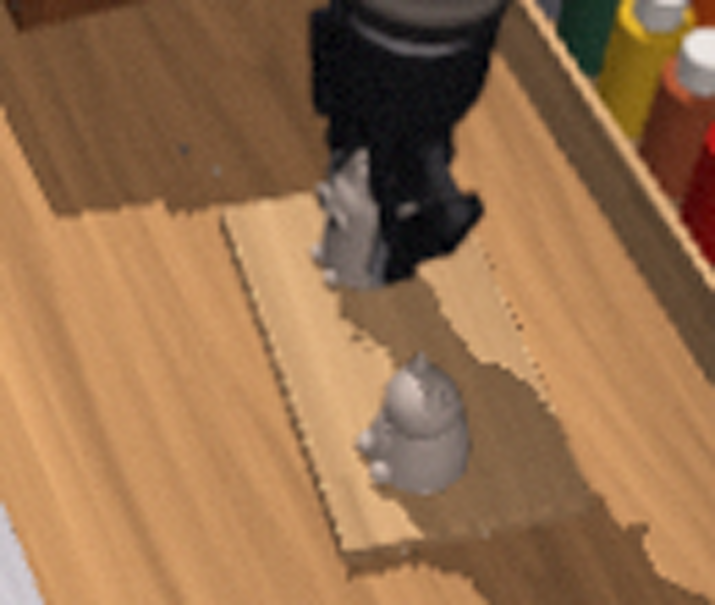

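Request:
{"method": "apply_moves", "body": {"increments": [[0,0,0,0,0,0,-1],[0,0,0,0,0,0,-1],[0,0,0,0,0,0,-1],[0,0,0,0,0,0,-1],[0,0,0,0,0,0,-1],[0,0,0,0,0,0,-1],[0,0,-15,0,0,0,-1],[0,0,-30,0,0,0,-1]]}}

```text
t: 11.45
eef_pos: [0.6589, -0.1829, 0.0712]
tool_rot: [-0.003, 0.706, 0.708, 0.003]
contact_force: [0.5, -1.2, -0.5]
gripper_width: 1.0
```

```bash
python3 - <<'E'
from plan import *
st(); c=cur()
Rv=Rt([0,1,0],[0,0,-1]); Rs=Rt([1,0,0],[0,0,-1])
up=c[0]+[0,0,.12]
plan(up,c[1],2); print()
for Rx in (Rs,Rt([-1,0,0],[0,0,-1])):
    plan(np.array([.38,-.2215,.2]),Rx,10,(up,c[1])); print()
E
```

```text
t 11.45 p [ 0.6589 -0.1829  0.0712] rot
 [[-0.003  1.     0.001]
 [ 1.     0.003  0.009]
 [ 0.009  0.001 -1.   ]] 
F [ 0.49 -1.19 -0.46] T [-0.06 -0.03 -0.02] w 1.0 q [-0.15  0.71  0.49  1.67 -0.43  0.86  2.1 ]
[0.5, 0.0, -60.0] [0.0, 0.0, 0.0]
[0.5, 0.0, -60.0] [0.0, 0.0, 0.0]

[-3.8, -27.9, -0.9] [-0.04, -0.04, 9.02]
[-8.1, -27.0, -0.9] [-0.04, -0.04, 9.02]
[-12.2, -25.4, -1.0] [-0.04, -0.04, 9.02]
[-16.0, -23.1, -1.0] [-0.04, -0.04, 9.02]
[-19.5, -20.3, -1.0] [-0.04, -0.04, 9.02]
[-22.4, -17.0, -1.0] [-0.04, -0.04, 9.02]
[-24.8, -13.3, -0.9] [-0.04, -0.04, 9.02]
[-26.6, -9.2, -0.9] [-0.04, -0.04, 9.02]
[-27.7, -5.0, -0.9] [-0.04, -0.04, 9.02]
[-28.1, -0.6, -0.9] [-0.04, -0.04, 9.02]

[-3.8, -27.9, -0.9] [0.04, -0.04, -8.98]
[0.6, -28.1, -0.9] [0.04, -0.04, -8.98]
[5.0, -27.7, -0.9] [0.04, -0.04, -8.98]
[9.3, -26.6, -0.9] [0.04, -0.04, -8.98]
[13.3, -24.8, -0.9] [0.04, -0.04, -8.98]
[17.0, -22.4, -0.9] [0.04, -0.04, -8.98]
[20.3, -19.5, -0.8] [0.04, -0.04, -8.98]
[23.1, -16.1, -0.8] [0.04, -0.04, -8.98]
[25.3, -12.3, -0.9] [0.04, -0.04, -8.98]
[26.9, -8.2, -0.9] [0.04, -0.04, -8.98]
```

Request:
{"method": "apply_moves", "body": {"increments": [[0,0,-45,0,0,0,-1],[0,0,-50,0,0,0,-1],[0,0,-20,0,0,0,-1],[-4,-28,0,0,0,9,-1],[-8,-27,0,0,0,9,-1],[-12,-25,0,0,0,9,-1],[-16,-23,0,0,0,9,-1],[-19.5,-20,0,0,0,9,-1]]}}

```text
t: 12.45
eef_pos: [0.5203, -0.2045, 0.201]
tool_rot: [-0.001, 0.928, 0.373, 0.01]
contact_force: [-0.2, 0.0, -0.0]
gripper_width: 1.003
```

```bash
python3 - <<'E'
from plan import *
st(); Rs=Rt([1,0,0],[0,0,-1])
plan(np.array([.40,-.2215,.18]),Rs,6)
cv2.imwrite("pics/s7.png",imaging.read_camera("side")[:,:,::-1].copy()); crop("pics/s7.png",350,200,130,110,5.5,"pics/s7c.png")
E
```

```text
t 12.45 p [ 0.5203 -0.2045  0.201 ] rot
 [[ 0.722  0.692  0.018]
 [ 0.692 -0.722  0.008]
 [ 0.019  0.006 -1.   ]] 
F [-0.16  0.01 -0.01] T [-0.02 -0.02  0.02] w 1.003 q [-0.38  0.41  0.84  1.92 -0.39  0.96  1.41]
[-16.5, -11.8, 3.1] [-0.01, -0.19, 7.3]
[-17.9, -9.7, 3.2] [-0.01, -0.19, 7.3]
[-18.9, -7.3, 3.2] [-0.01, -0.19, 7.3]
[-19.7, -4.8, 3.3] [-0.01, -0.19, 7.3]
[-20.1, -2.3, 3.4] [-0.01, -0.19, 7.3]
[-20.3, 0.3, 3.4] [-0.01, -0.19, 7.3]
```

View pics/s7c.png

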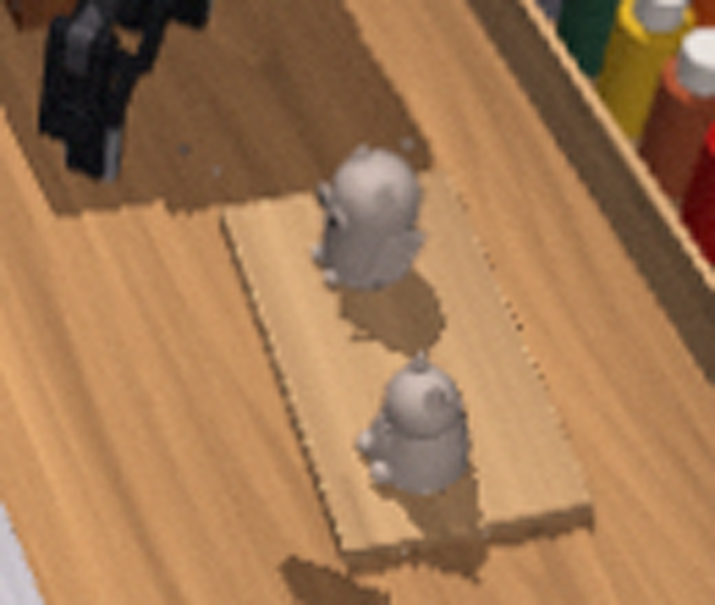

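The owl stands upright beside the cat. Next is the strip.

Request:
{"method": "apply_moves", "body": {"increments": [[-16.5,-12,3,0,-0.2,7.3,-1],[-18,-10,3,0,-0.2,7.3,-1],[-19,-7,3,0,-0.2,7.3,0.2],[-19,-5,3,0,-0.2,7.3,0.2],[-17,-2,3,0,-0.2,6.5,0.2],[-8,0,3,0,-0.2,5,0.2],[0,0,0,0,0,0,0.2],[0,0,0,0,0,0,0.2]]}}

```text
t: 13.5
eef_pos: [0.4091, -0.2194, 0.1871]
tool_rot: [-0.004, 1.0, 0.011, 0.003]
contact_force: [0.4, 0.1, 0.4]
gripper_width: 0.401
```

```bash
python3 - <<'E'
from plan import *
W=imaging.get_calibration("wrist");st(); np.savez("w8.npz",**W)
cv2.imwrite("pics/w8.png",imaging.read_camera("wrist")[:,:,::-1].copy()); print(abs(bot.get_obs()["joint_vel"]).max(),bot.get_obs()["eef_pos"])
E
```

```text
t 13.5 p [ 0.4091 -0.2194  0.1871] rot
 [[ 1.     0.023  0.007]
 [ 0.023 -1.     0.008]
 [ 0.007 -0.008 -1.   ]] 
F [0.4  0.06 0.44] T [-0.08 -0.02  0.01] w 0.401 q [-0.56  0.33  1.13  2.14 -0.39  0.9   0.82]
0.0072844913850243186 [ 0.40916871 -0.21947922  0.18706594]
```

View pics/w8.png

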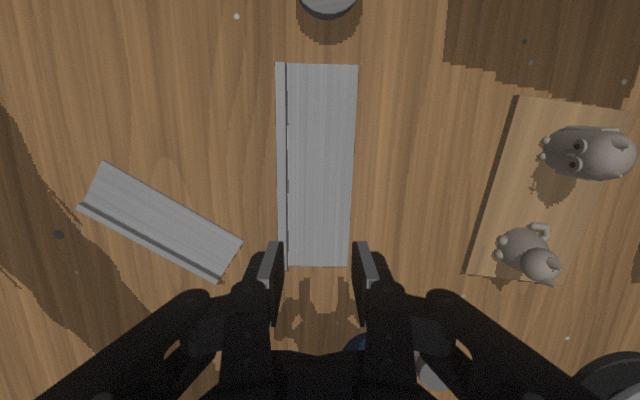

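```bash
python3 - <<'E'
from plan import *
crop("pics/w8.png",265,50,105,30,7,"pics/a.png");crop("pics/w8.png",265,245,105,35,7,"pics/b.png")
cv2.imwrite("pics/w8c.png",np.vstack([cv2.imread("pics/a.png"),cv2.imread("pics/b.png")]))
E
```

```text
(no output)
```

View pics/w8c.png

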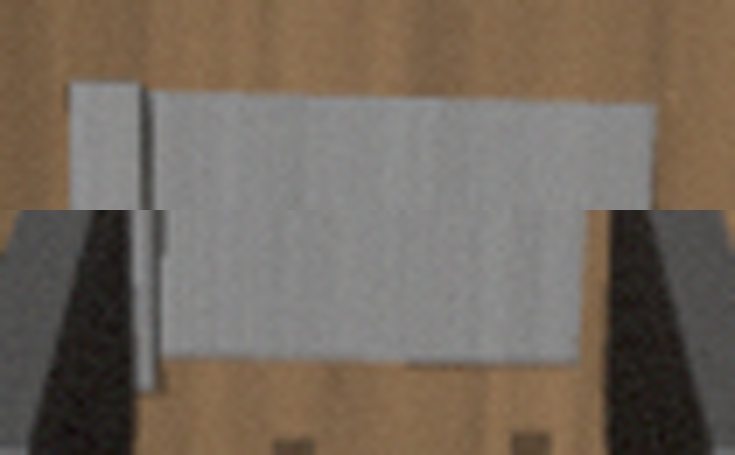

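```bash
python3 - <<'E'
from plan import *
W=dict(np.load("w8.npz"));W["k1"]=float(W["k1"])
ob=[((69,82),50,(-40,110,15)),((141,82),50,(-30,110,15)),((655,103),50,(40,110,3)),((578,152),245,(40,-110,3)),((155,180),245,(-30,-110,15))]
O=[(uc(p,265,o,7),X) for p,o,X in ob]
def f(v):
    Mz=R.from_euler('z',v[2]).as_matrix()
    return np.concatenate([proj(W,Mz@(np.array(X)/1e3)+[v[0],v[1],v[3]])-u for u,X in O])
for fz in (1,0):
    g=(lambda v:f([*v,0])) if fz else f
    q=least_squares(g,[.405,-.22,0] if fz else [.405,-.22,0,0]); print(q.x.round(4),q.fun.round(1))
c=np.array([q.x[0],q.x[1],0]); 
q=least_squares(lambda v:f([*v,0]),[.405,-.22,0]);x,y,a=q.x
b=R.from_euler('z',a).apply([-.035,0,0])+[x,y,0]; print('bead',b, 'yaw deg',np.degrees(a))
Rs=Rt([np.cos(a),np.sin(a),0],[0,0,-1])
plan(b+[0,0,.06],Rs,5); print(np.linalg.norm(b[:2]))
E
```

```text
[ 0.4084 -0.2182  0.0034] [-0.2 -0.3  0.2 -0.1 -0.1  0.1  0.1  0.   0.   0.4]
[ 0.4084 -0.2182  0.0034 -0.0006] [-0.2 -0.2  0.3 -0.  -0.1  0.2  0.  -0.2  0.   0.2]
bead [ 0.37340295 -0.21831468  0.        ] yaw deg 0.19268174907359975
[-7.3, -0.2, 25.4] [-0.09, -0.08, 0.22]
[-7.3, -0.2, 25.4] [-0.09, -0.08, 0.22]
[-7.3, -0.2, 25.4] [-0.09, -0.08, 0.22]
[-7.2, -0.2, 25.4] [-0.09, -0.08, 0.22]
[-7.2, -0.2, 25.4] [-0.09, -0.08, 0.22]
0.43254024221851917
```

Request:
{"method": "apply_moves", "body": {"increments": [[-7.5,0,25,-0.09,-0.08,0.22,0.2],[-7.5,0,25,-0.09,-0.08,0.22,0.3],[-7.5,0,25,-0.09,-0.08,0.22,0.3],[-7.5,0,25,-0.09,-0.08,0.22,0.4],[-7,0,20,-0.09,-0.08,0.22,0.4],[0,0,0,0,0,0,0.4],[0,0,0,0,0,0,0.4],[0,0,0,0,0,0,0.4]]}}

```text
t: 14.55
eef_pos: [0.379, -0.2207, 0.0663]
tool_rot: [0.001, 1.0, 0.008, 0.004]
contact_force: [0.3, -0.3, 0.6]
gripper_width: 0.3
```

```bash
python3 - <<'E'
from plan import *
st();a=.0034
plan(np.array([.3734,-.2183,.012]),Rt([np.cos(a),np.sin(a),0],[0,0,-1]),4)
cv2.imwrite("pics/w9.png",imaging.read_camera("wrist")[:,:,::-1].copy())
E
```

```text
t 14.55 p [ 0.379  -0.2207  0.0663] rot
 [[ 1.     0.015  0.008]
 [ 0.015 -1.    -0.002]
 [ 0.007  0.002 -1.   ]] 
F [ 0.26 -0.28  0.58] T [ 0.06 -0.03  0.02] w 0.3 q [-0.3   0.49  0.85  2.28 -0.66  0.62  1.07]
[-1.5, -0.7, 13.6] [0.02, -0.11, 0.17]
[-1.5, -0.6, 13.6] [0.02, -0.11, 0.17]
[-1.4, -0.6, 13.6] [0.02, -0.11, 0.17]
[-1.4, -0.6, 13.6] [0.02, -0.11, 0.17]
```

View pics/w9.png

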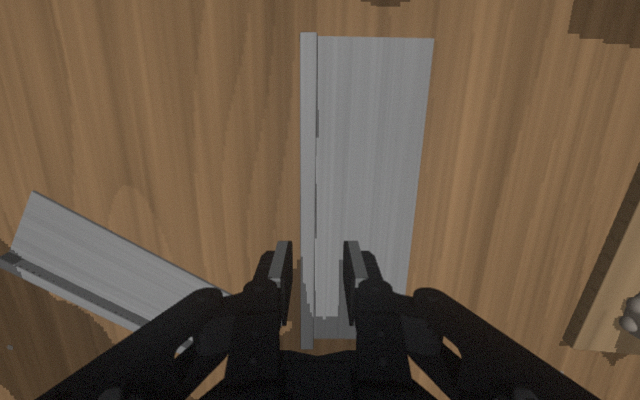

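Request:
{"method": "apply_moves", "body": {"increments": [[-2,-0.8,14,0,-0.1,0.2,0.4],[-2,-0.8,14,0,-0.1,0.2,0.4],[-2,-0.8,14,0,-0.1,0.2,0.4],[-1,-0.5,10,0,-0.1,0.2,0.4],[0,0,2,0,0,0,0.4],[0,0,0,0,0,0,0.4],[0,0,0,0,0,0,0.4],[0,0,0,0,0,0,0.4]]}}

```text
t: 15.6
eef_pos: [0.3773, -0.2188, 0.0142]
tool_rot: [0.002, 1.0, 0.002, 0.005]
contact_force: [-0.2, -0.3, -0.4]
gripper_width: 0.3
```

```bash
python3 - <<'E'
from plan import *
st();a=.0034
plan(np.array([.3734,-.2183,.0045]),Rt([np.cos(a),np.sin(a),0],[0,0,-1]),4)
E
```

```text
t 15.6 p [ 0.3773 -0.2188  0.0142] rot
 [[ 1.     0.005  0.009]
 [ 0.005 -1.    -0.004]
 [ 0.009  0.004 -1.   ]] 
F [-0.23 -0.28 -0.41] T [0.   0.01 0.07] w 0.3 q [-0.18  0.57  0.7   2.31 -0.8   0.5   1.18]
[-1.0, -0.1, 2.4] [0.06, -0.13, 0.02]
[-1.0, -0.1, 2.4] [0.06, -0.13, 0.02]
[-1.0, -0.1, 2.4] [0.06, -0.13, 0.02]
[-1.0, -0.1, 2.4] [0.06, -0.13, 0.02]
```

Request:
{"method": "apply_moves", "body": {"increments": [[-2,0,3,0.1,-0.3,0,0.4],[-2,0,3,0.1,-0.3,0,0.4],[-2,0,3,0.1,-0.3,0,0.4],[-1.5,0,2,0,-0.2,0,0.4],[-1,0,1,0,0,0,0.4],[0,0,0,0,0,0,0.4],[0,0,0,0,0,0,0.4],[0,0,0,0,0,0,0.4]]}}

```text
t: 16.6
eef_pos: [0.3701, -0.2189, 0.0031]
tool_rot: [-0.002, 1.0, 0.002, -0.004]
contact_force: [-0.1, -0.3, 3.3]
gripper_width: 0.298
```

```bash
python3 - <<'E'
from plan import *
st();a=.0034
plan(np.array([.3734,-.2183,.0045]),Rt([np.cos(a),np.sin(a),0],[0,0,-1]),4)
E
```

```text
t 16.6 p [ 0.3701 -0.2189  0.0031] rot
 [[ 1.     0.004 -0.007]
 [ 0.004 -1.     0.004]
 [-0.007 -0.004 -1.   ]] 
F [-0.15 -0.35  3.26] T [0.08 0.01 0.05] w 0.298 q [-0.15  0.6   0.67  2.31 -0.82  0.5   1.2 ]
[0.8, -0.2, -0.4] [-0.05, 0.1, 0.01]
[0.8, -0.2, -0.4] [-0.05, 0.1, 0.01]
[0.8, -0.2, -0.4] [-0.05, 0.1, 0.01]
[0.8, -0.2, -0.4] [-0.05, 0.1, 0.01]
```

Request:
{"method": "apply_moves", "body": {"increments": [[2,0,-2.5,0,0.2,0,0.4],[2,0,-1.5,0,0.2,0,0.4],[1,0,0,0,0.1,0,0.4],[0,0,0,0,0,0,0.4],[0,0,0,0,0,0,0.4],[0,0,0,0,0,0,0.4],[0,0,0,0,0,0,0.4],[0,0,0,0,0,0,0.4]]}}

```text
t: 17.6
eef_pos: [0.3751, -0.2189, 0.0069]
tool_rot: [-0.002, 1.0, 0.002, 0.001]
contact_force: [-0.3, -1.4, 0.3]
gripper_width: 0.298
```

```bash
python3 - <<'E'
from plan import *
st()
E
```

```text
t 17.6 p [ 0.3751 -0.2189  0.0069] rot
 [[ 1.     0.004  0.001]
 [ 0.004 -1.     0.004]
 [ 0.001 -0.004 -1.   ]] 
F [-0.33 -1.4   0.3 ] T [-0.02  0.01 -0.04] w 0.298 q [-0.15  0.59  0.68  2.3  -0.82  0.5   1.19]
```

Request:
{"method": "apply_moves", "body": {"increments": [[-1.5,0,1.5,0,0,0,0.4],[-1,0,1,0,0,0,0.4],[0,0,0,0,0,0,0.4],[0,0,0,0,0,0,1],[0,0,0,0,0,0,1],[0,0,0,0,0,0,1],[0,0,0,0,0,0,1],[0,0,0,0,0,0,1]], "grip_force": 100}}

```text
t: 18.6
eef_pos: [0.3723, -0.2189, 0.0045]
tool_rot: [-0.002, 1.0, 0.002, 0.001]
contact_force: [-1.2, 0.6, 0.4]
gripper_width: 0.08
```

```bash
python3 - <<'E'
from plan import *
st()
cv2.imwrite("pics/w10.png",imaging.read_camera("wrist")[:,:,::-1].copy())
E
```

```text
t 18.6 p [ 0.3723 -0.2189  0.0045] rot
 [[ 1.     0.004  0.001]
 [ 0.004 -1.     0.004]
 [ 0.001 -0.004 -1.   ]] 
F [-1.24  0.6   0.41] T [-0.    0.05 -0.05] w 0.08 q [-0.15  0.59  0.67  2.31 -0.82  0.49  1.2 ]
```

View pics/w10.png

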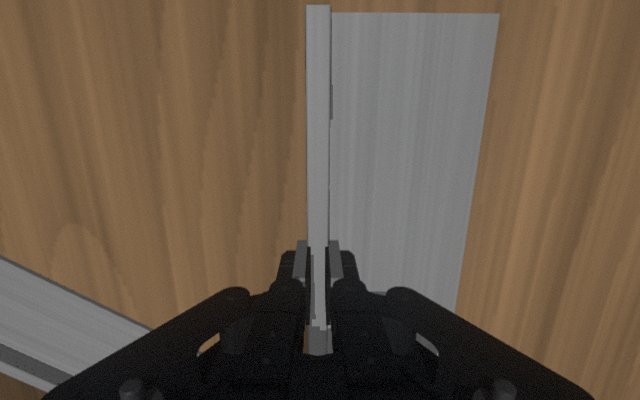

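Request:
{"method": "apply_moves", "body": {"increments": [[0,0,-8,0,0,0,1],[0,0,-15,0,0,0,1],[0,0,-25,0,0,0,1],[0,0,-25,0,0,0,1],[0,0,-25,0,0,0,1],[0,0,-10,0,0,0,1],[0,0,0,0,0,0,1],[0,0,0,0,0,0,1]]}}

```text
t: 19.65
eef_pos: [0.3706, -0.2183, 0.1162]
tool_rot: [-0.003, 1.0, 0.002, -0.001]
contact_force: [0.0, -1.0, -1.6]
gripper_width: 0.083
```

```bash
python3 - <<'E'
from plan import *
W=imaging.get_calibration("wrist");st(); np.savez("w11.npz",**W)
cv2.imwrite("pics/w11.png",imaging.read_camera("wrist")[:,:,::-1].copy())
cv2.imwrite("pics/s11.png",imaging.read_camera("side")[:,:,::-1].copy()); crop("pics/s11.png",220,170,180,150,4,"pics/s11c.png")
E
```

```text
t 19.65 p [ 0.3706 -0.2183  0.1162] rot
 [[ 1.     0.003 -0.002]
 [ 0.003 -1.     0.006]
 [-0.002 -0.006 -1.   ]] 
F [ 0.03 -0.98 -1.62] T [-0.03  0.01  0.02] w 0.083 q [-0.43  0.4   1.01  2.27 -0.52  0.73  0.95]
```

View pics/w11.png

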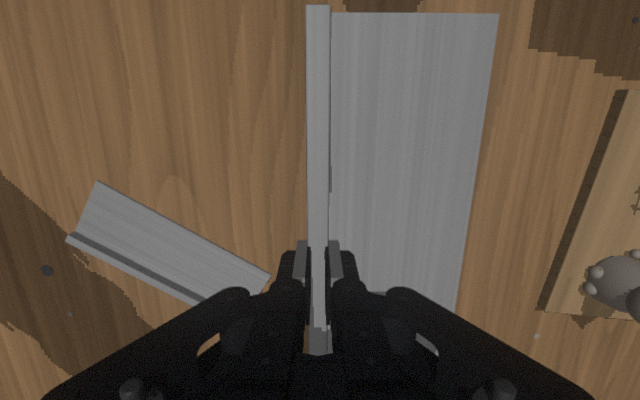

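View pics/s11c.png

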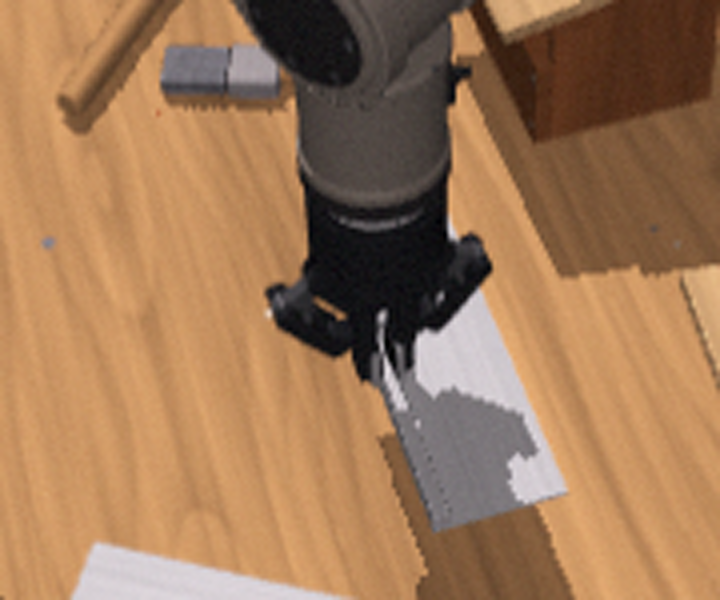

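```bash
python3 - <<'E'
from plan import *
Rr=np.column_stack([M[:,0],-M[:,1],-M[:,2]])
p,Rm,_=cur()
w=p+[.03,.04,.10]; e=rp(-45,0,75); print(w,e)
Rmid=Rm@R.from_rotvec(R.from_matrix(Rm.T@Rr).as_rotvec()*.4).as_matrix()
plan(w,Rmid,5); print(); plan(e,Rr,9,(w,Rmid))
E
```

```text
[ 0.40049722 -0.17843962  0.21610385] [0.46168923 0.11006817 0.20737412]
[6.0, -8.1, -20.0] [-0.03, 0.97, -0.01]
[6.3, -8.1, -19.9] [-0.03, 0.97, -0.01]
[6.7, -8.1, -19.8] [-0.03, 0.97, -0.01]
[7.0, -8.1, -19.6] [-0.03, 0.97, -0.01]
[7.3, -8.1, -19.5] [-0.03, 0.97, -0.01]

[6.8, -32.0, 1.7] [-0.02, 0.81, -0.01]
[6.8, -32.0, 1.7] [-0.02, 0.81, -0.01]
[6.8, -32.0, 1.8] [-0.02, 0.81, -0.01]
[6.7, -32.0, 1.9] [-0.02, 0.81, -0.01]
[6.7, -32.0, 2.0] [-0.02, 0.81, -0.01]
[6.7, -32.0, 2.1] [-0.02, 0.81, -0.01]
[6.7, -32.0, 2.1] [-0.02, 0.81, -0.01]
[6.6, -32.0, 2.2] [-0.02, 0.81, -0.01]
[6.6, -32.0, 2.3] [-0.02, 0.81, -0.01]
```

Request:
{"method": "apply_moves", "body": {"increments": [[4,-6,-15,0,0.9,0,1],[6,-8,-20,0,1,0,1],[6.5,-8,-20,0,1,0,1],[7,-8,-20,0,1,0,1],[7,-16,-15,0,1,0,1],[7,-25,0,0,0.8,0,1],[6.8,-25,1.5,0,0.8,0,1],[6.8,-25,1.5,0,0.8,0,1]]}}

```text
t: 20.75
eef_pos: [0.4168, -0.0968, 0.2051]
tool_rot: [-0.002, 0.998, -0.003, 0.06]
contact_force: [-0.6, 0.1, -1.6]
gripper_width: 0.079
```

```bash
python3 - <<'E'
from plan import *
st()
Rr=np.column_stack([M[:,0],-M[:,1],-M[:,2]])
plan(rp(-45,0,75),Rr,8)
E
```

```text
t 20.75 p [ 0.4168 -0.0968  0.2051] rot
 [[ 0.993 -0.006  0.119]
 [-0.006 -1.     0.004]
 [ 0.119 -0.005 -0.993]] 
F [-0.65  0.14 -1.64] T [ 0.05  0.17 -0.01] w 0.079 q [-1.15 -0.06  1.26  2.27  0.06  0.77  0.07]
[5.4, -25.9, 0.5] [-0.02, 0.64, -0.07]
[5.5, -25.9, 0.5] [-0.02, 0.64, -0.07]
[5.5, -25.9, 0.6] [-0.02, 0.64, -0.07]
[5.5, -25.9, 0.7] [-0.02, 0.64, -0.07]
[5.6, -25.9, 0.7] [-0.02, 0.64, -0.07]
[5.6, -25.9, 0.8] [-0.02, 0.64, -0.07]
[5.6, -25.9, 0.8] [-0.02, 0.64, -0.07]
[5.6, -25.8, 0.9] [-0.02, 0.64, -0.07]
```

```bash
python3 - <<'E'
from plan import *
Rr=np.column_stack([M[:,0],-M[:,1],-M[:,2]])
print(rp(-30,0,50));plan(rp(-30,0,50),Rr,8)
E
```

```text
[0.48155907 0.11014833 0.1860391 ]
[7.6, -25.9, 3.4] [-0.02, 0.64, -0.07]
[7.6, -25.9, 3.5] [-0.02, 0.64, -0.07]
[7.6, -25.9, 3.6] [-0.02, 0.64, -0.07]
[7.6, -25.9, 3.7] [-0.02, 0.64, -0.07]
[7.6, -25.9, 3.7] [-0.02, 0.64, -0.07]
[7.6, -25.9, 3.8] [-0.02, 0.64, -0.07]
[7.5, -25.9, 3.9] [-0.02, 0.64, -0.07]
[7.5, -25.8, 4.0] [-0.02, 0.64, -0.07]
```

Request:
{"method": "apply_moves", "body": {"increments": [[14,-8,0,0,0.64,0,1],[12,-20,0,0,0.64,0,1],[8,-26,1,0,0.64,0,1],[6,-26,2,0,0.64,0,1],[5,-20,2,0,0.64,0,1],[0,-10,0,0,0.3,0,1],[0,0,0,0,0,0,1],[0,0,0,0,0,0,1]]}}

```text
t: 21.75
eef_pos: [0.4611, 0.0177, 0.2043]
tool_rot: [-0.002, 0.996, -0.002, 0.089]
contact_force: [-0.3, 0.4, -1.4]
gripper_width: 0.08
```

```bash
python3 - <<'E'
from plan import *
st()
Rr=np.column_stack([M[:,0],-M[:,1],-M[:,2]])
plan(rp(-30,0,50),Rr,5)
E
```

```text
t 21.75 p [0.4611 0.0177 0.2043] rot
 [[ 0.984 -0.004  0.177]
 [-0.005 -1.     0.003]
 [ 0.177 -0.004 -0.984]] 
F [-0.35  0.42 -1.41] T [-0.    0.27 -0.06] w 0.08 q [-1.34  0.07  1.24  2.25 -0.08  0.7  -0.06]
[3.3, -18.5, 4.4] [-0.03, 0.36, -0.1]
[3.3, -18.5, 4.4] [-0.03, 0.36, -0.1]
[3.3, -18.5, 4.4] [-0.03, 0.36, -0.1]
[3.3, -18.5, 4.4] [-0.03, 0.36, -0.1]
[3.3, -18.5, 4.4] [-0.03, 0.36, -0.1]
```

Request:
{"method": "apply_moves", "body": {"increments": [[3,-12,3,0,0.36,-0.1,1],[3.5,-20,4,0,0.36,-0.1,1],[3.5,-20,4,0,0.36,-0.1,1],[3.5,-20,4,0,0.36,-0.1,1],[3.5,-16,4,0,0.36,-0.1,1],[1,-5,2,0,0,0,1],[0,0,0,0,0,0,1],[0,0,0,0,0,0,1]]}}

```text
t: 22.75
eef_pos: [0.4847, 0.1152, 0.186]
tool_rot: [-0.001, 0.994, 0.001, 0.106]
contact_force: [-0.3, -0.4, -1.6]
gripper_width: 0.076
```

```bash
python3 - <<'E'
from plan import *
W=imaging.get_calibration("wrist");st(); np.savez("w12.npz",**W)
Rr=np.column_stack([M[:,0],-M[:,1],-M[:,2]])
plan(rp(-30,0,30),Rr,5)
cv2.imwrite("pics/w12.png",imaging.read_camera("wrist")[:,:,::-1].copy())
cv2.imwrite("pics/s12.png",imaging.read_camera("side")[:,:,::-1].copy()); crop("pics/s12.png",300,90,130,110,6,"pics/s12c.png")
E
```

```text
t 22.75 p [0.4847 0.1152 0.186 ] rot
 [[ 0.978  0.002  0.21 ]
 [ 0.002 -1.     0.002]
 [ 0.21  -0.002 -0.978]] 
F [-0.28 -0.38 -1.56] T [ 0.02  0.3  -0.01] w 0.076 q [-1.36  0.24  1.1   2.21 -0.26  0.63 -0.09]
[-0.6, 1.0, 3.9] [-0.02, -0.02, -0.02]
[-0.6, 1.0, 3.9] [-0.02, -0.02, -0.02]
[-0.6, 1.0, 3.9] [-0.02, -0.02, -0.02]
[-0.6, 1.0, 3.9] [-0.02, -0.02, -0.02]
[-0.6, 1.0, 3.9] [-0.02, -0.02, -0.02]
```

View pics/w12.png

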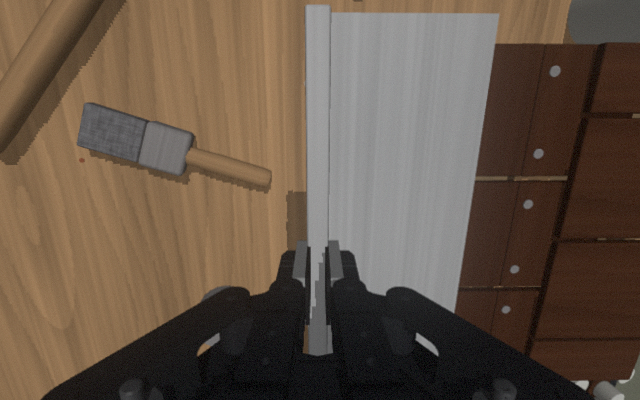

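View pics/s12c.png

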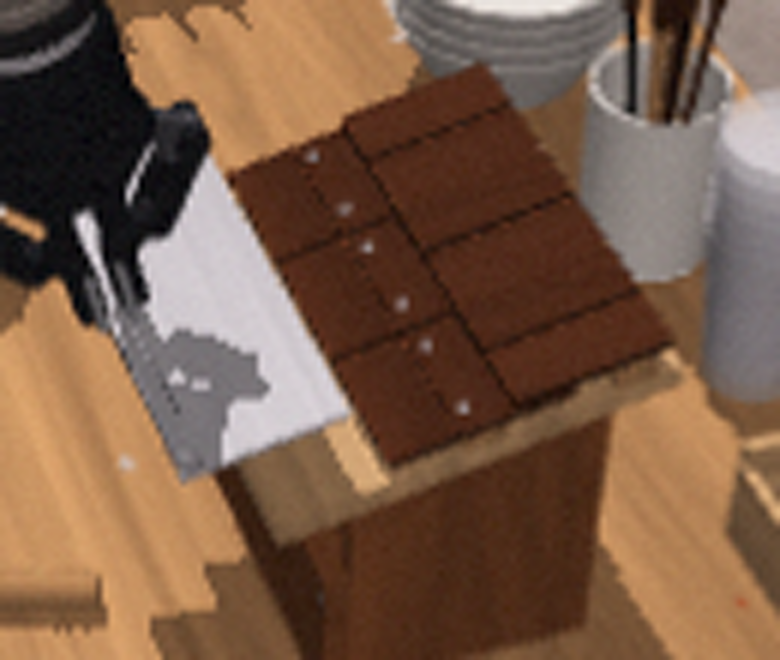

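```bash
cat > ov.py <<'E'
from plan import *
def overlay(name,npz,out,pR=None):
    W=dict(np.load(npz));W["k1"]=float(W["k1"])
    im=cv2.resize(cv2.imread(name),None,fx=2,fy=2,interpolation=cv2.INTER_CUBIC)
    def line(A,B,col):
        for s in np.linspace(0,1,80):
            u=(proj(W,A+(B-A)*s)+.5)*2; cv2.circle(im,tuple(u.astype(int)),1,col,-1)
    for y in (110.5,39.5,35.5): line(rp(58,y,13),rp(93,y,13),(0,255,0))
    line(rp(58,110.5,13),rp(58,-110.5,13),(0,255,0)); line(rp(0,110,0),rp(0,-110,0),(0,255,0)); line(rp(0,110,0),rp(58,110,0),(0,255,0))
    if pR is not None:
        p,Rm=pR; sp=lambda x,y,z: p+Rm@(np.array([x+35,-(y)-.7,4.5-z])/1e3)
        for a,b in [((40,110,3),(40,-110,3)),((-30,110,3),(40,110,3)),((-40,110,15),(-30,110,15)),((-30,110,15),(-30,-110,15)),((-40,110,15),(-40,-110,15))]:
            line(sp(*a),sp(*b),(0,0,255))
    cv2.imwrite(out,im[0:600,560:1280])
E
python3 - <<'E'
from ov import *
p,Rm,_=cur(); print(p)
overlay("pics/w12.png","w12.npz","pics/w12o.png",(np.array([.4847,.1152,.186]),Rm))
E
```

```text
[0.48472827 0.11520932 0.18609875]
```

View pics/w12o.png

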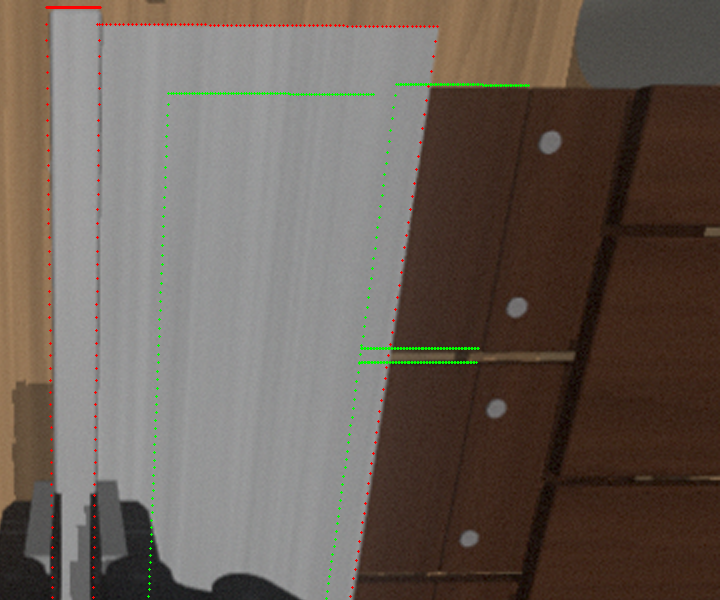

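```bash
python3 - <<'E'
from plan import *
Rr=np.column_stack([M[:,0],-M[:,1],-M[:,2]])
p,Rm,_=cur(); print((M.T@(p-t)*1e3).round(1)); plan(rp(-29,-.7,14),Rr,5)
E
```

```text
[-26.9   5.   49.4]
[-0.4, 1.2, 7.1] [-0.02, -0.02, -0.02]
[-0.4, 1.2, 7.1] [-0.02, -0.02, -0.02]
[-0.4, 1.2, 7.1] [-0.02, -0.02, -0.02]
[-0.4, 1.2, 7.1] [-0.02, -0.02, -0.02]
[-0.4, 1.2, 7.1] [-0.02, -0.02, -0.02]
```

Request:
{"method": "apply_moves", "body": {"increments": [[-0.6,1.4,8,0,0,0,1],[-0.6,1.4,8,0,0,0,1],[-0.6,1.4,8,0,0,0,1],[-0.5,1.4,7,0,0,0,1],[0,0.8,3,0,0,0,1],[0,0,0,0,0,0,1],[0,0,0,0,0,0,1],[0,0,0,0,0,0,1]]}}

```text
t: 23.85
eef_pos: [0.49, 0.1075, 0.1499]
tool_rot: [-0.001, 0.994, 0.0, 0.105]
contact_force: [0.7, -0.4, -1.0]
gripper_width: 0.08
```

```bash
cat >> plan.py <<'E'
def rs(x=None,y=-.7,z=None,n=4):
    Rr=np.column_stack([M[:,0],-M[:,1],-M[:,2]])
    p,Rm,o=cur(); print('t',round(o['t'],2),'roof',(M.T@(p-t)*1e3).round(2),'F roof axes',(M.T@o['contact_force']).round(2),'T',(M.T@o['torque']).round(2),'w',round(o['gripper_width'],3),'q',o['q'].round(2))
    print('rot err deg (tool)',np.degrees(R.from_matrix(Rm.T@Rr).as_rotvec()).round(2))
    if x is not None: plan(rp(x,y,z),Rr,n)
E
python3 - <<'E'
from plan import *
rs(-29,-.7,7)
E
```

```text
t 23.85 roof [-29.32  -2.71  12.89] F roof axes [ 0.48 -0.4  -1.11] T [0.04 0.28 0.  ] w 0.08 q [-1.2   0.31  0.97  2.24 -0.38  0.55  0.03]
rot err deg (tool) [-0.1  -0.1  -0.23]
[0.1, -0.5, 1.5] [-0.03, -0.03, -0.06]
[0.1, -0.5, 1.5] [-0.03, -0.03, -0.06]
[0.1, -0.5, 1.5] [-0.03, -0.03, -0.06]
[0.1, -0.5, 1.5] [-0.03, -0.03, -0.06]
```

Request:
{"method": "apply_moves", "body": {"increments": [[0,-1,2,-0.05,-0.05,-0.1,1],[0,-1,2,-0.05,-0.05,-0.1,1],[0,-0.5,2,-0.05,-0.05,-0.1,1],[0,0,1.5,0,0,0,1],[0,0,1,0,0,0,1],[0,0,0,0,0,0,1],[0,0,0,0,0,0,1],[0,0,0,0,0,0,1]]}}

```text
t: 24.85
eef_pos: [0.4916, 0.1109, 0.1431]
tool_rot: [-0.002, 0.995, 0.003, 0.103]
contact_force: [-5.2, -0.5, 5.9]
gripper_width: 0.076
```

```bash
python3 - <<'E'
from plan import *
rs()
E
```

```text
t 24.85 roof [-29.14   0.67   5.94] F roof axes [-3.83 -0.5   6.86] T [-0.02  0.63  0.07] w 0.076 q [-1.18  0.33  0.94  2.23 -0.41  0.55  0.05]
rot err deg (tool) [-0.22  0.21  0.04]
```

Request:
{"method": "apply_moves", "body": {"increments": [[2,0.5,-1,0,0.1,0,1],[4,0.5,0,0,0,0,1],[4,0.5,0,0,0,0,1],[4,0,0,0,0,0,1],[4,0,0,0,0,0,1],[0,0,0,0,0,0,1],[0,0,0,0,0,0,1],[0,0,0,0,0,0,1]]}}

```text
t: 25.85
eef_pos: [0.5105, 0.1092, 0.1479]
tool_rot: [-0.002, 0.995, 0.002, 0.104]
contact_force: [0.2, 0.0, -0.9]
gripper_width: 0.077
```

```bash
python3 - <<'E'
from plan import *
rs(); W=imaging.get_calibration("wrist"); np.savez("w13.npz",**W)
p,Rm,_=cur()
cv2.imwrite("pics/w13.png",imaging.read_camera("wrist")[:,:,::-1].copy())
cv2.imwrite("pics/s13.png",imaging.read_camera("side")[:,:,::-1].copy()); crop("pics/s13.png",320,90,110,95,7,"pics/s13c.png")
from ov import overlay; overlay("pics/w13.png","w13.npz","pics/w13o.png",(p,Rm))
E
```

```text
t 25.85 roof [-9.59 -1.08  6.63] F roof axes [ 0.04  0.02 -0.95] T [-0.03  0.23  0.03] w 0.077 q [-1.13  0.35  0.92  2.19 -0.42  0.57  0.08]
rot err deg (tool) [-0.18  0.09  0.03]
```

View pics/w13o.png

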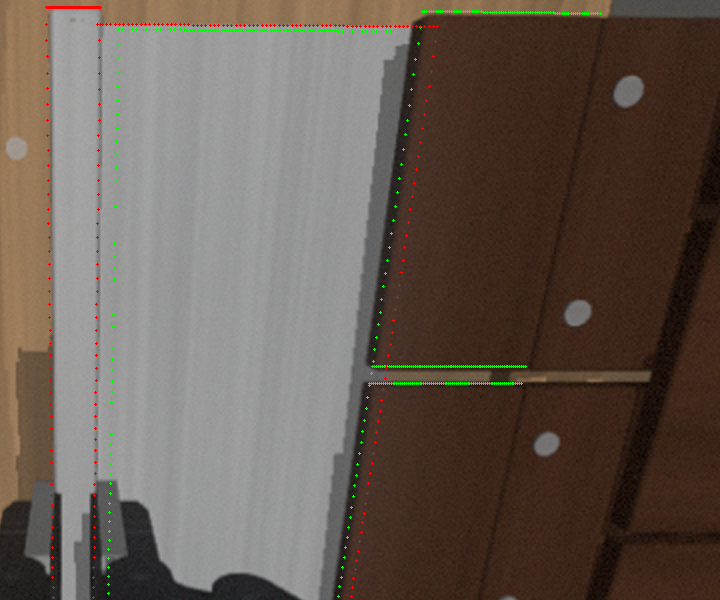

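View pics/s13c.png

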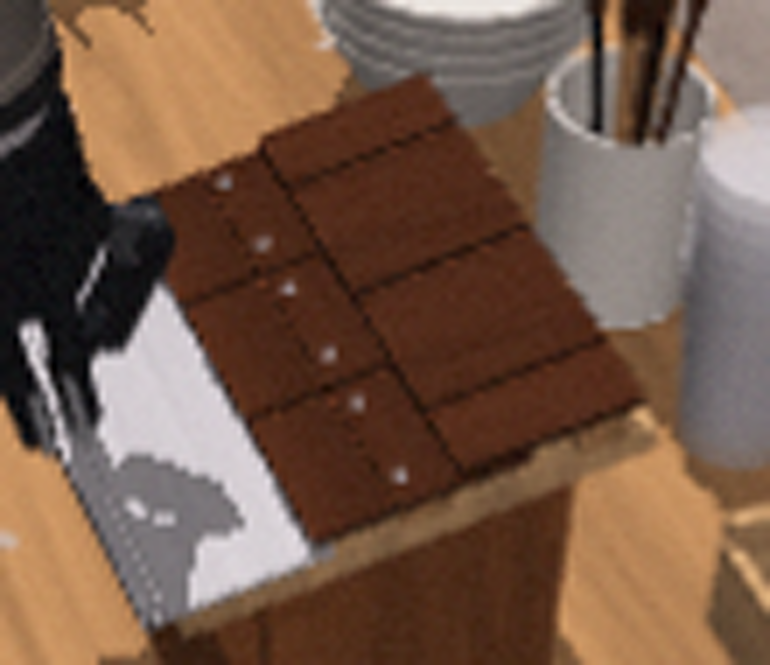

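Request:
{"method": "apply_moves", "body": {"increments": [[3,0,0.2,0,0,0,1],[4,0,0.2,0,0,0,1],[3.5,0,0.2,0,0,0,1],[2,0,0,0,0,0,1],[0,0,0,0,0,0,1],[0,0,0,0,0,0,1],[0,0,0,0,0,0,1],[0,0,0,0,0,0,1]]}}

```text
t: 26.95
eef_pos: [0.5133, 0.1093, 0.1484]
tool_rot: [-0.004, 0.996, 0.003, 0.092]
contact_force: [-3.6, 0.1, 3.7]
gripper_width: 0.08
```

```bash
python3 - <<'E'
from plan import *
rs()
E
```

```text
t 26.95 roof [-6.8  -0.95  6.62] F roof axes [-2.8   0.08  4.35] T [-0.04  0.5   0.01] w 0.08 q [-1.11  0.36  0.91  2.17 -0.44  0.61  0.09]
rot err deg (tool) [-0.48  1.5   0.02]
```

Request:
{"method": "apply_moves", "body": {"increments": [[0,0,-0.5,0.15,0.6,0,1],[0,0,0,0.15,0.5,0,1],[0,0,0,0.1,0.3,0,1],[0,0,0,0,0.2,0,1],[0,0,0,0,0,0,1],[0,0,0,0,0,0,1],[0,0,0,0,0,0,1],[0,0,0,0,0,0,1]]}}

```text
t: 27.95
eef_pos: [0.5136, 0.1094, 0.1488]
tool_rot: [-0.008, 0.994, 0.003, 0.107]
contact_force: [-0.8, -0.7, -0.1]
gripper_width: 0.079
```

```bash
python3 - <<'E'
from plan import *
rs(); W=imaging.get_calibration("wrist"); np.savez("w14.npz",**W)
p,Rm,_=cur()
cv2.imwrite("pics/w14.png",imaging.read_camera("wrist")[:,:,::-1].copy())
from ov import overlay; overlay("pics/w14.png","w14.npz","pics/w14o.png",(p,Rm))
E
```

```text
t 27.95 roof [-6.4  -0.89  6.94] F roof axes [-0.84 -0.68  0.12] T [-0.04  0.34 -0.06] w 0.079 q [-1.12  0.34  0.91  2.19 -0.44  0.56  0.09]
rot err deg (tool) [-0.88 -0.27  0.01]
```

View pics/w14o.png

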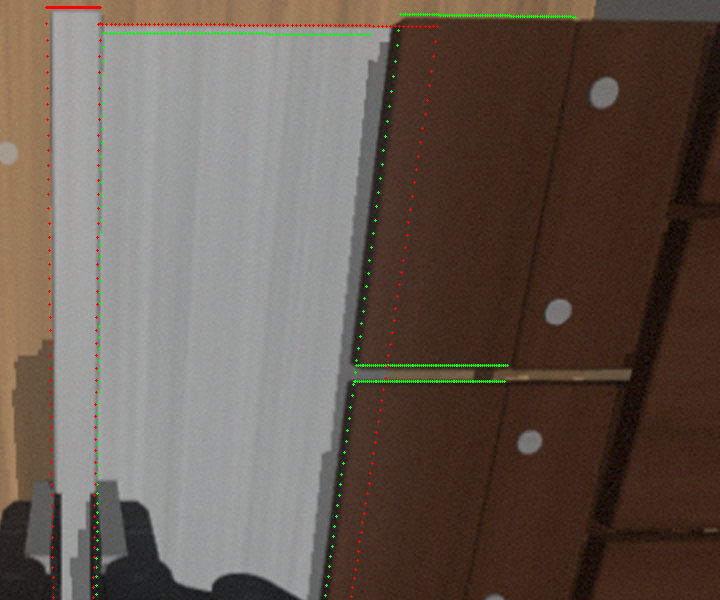

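Request:
{"method": "apply_moves", "body": {"increments": [[0,0,0,-0.4,0,0,1],[0,0,0,-0.4,0,0,1],[0,0,0,-0.2,0,0,1],[3,0,0,0,0.1,0,1],[4,0,0,0,0.1,0,1],[3,0,0,0,0.1,0,1],[0,0,0,0,0,0,1],[0,0,0,0,0,0,1]]}}

```text
t: 29.0
eef_pos: [0.5244, 0.1095, 0.1512]
tool_rot: [0.002, 0.994, 0.002, 0.11]
contact_force: [-0.8, 0.4, -1.0]
gripper_width: 0.076
```

```bash
python3 - <<'E'
from plan import *
rs()
E
```

```text
t 29.0 roof [ 4.69 -0.79  7.02] F roof axes [-0.97  0.38 -0.77] T [ 0.04  0.37 -0.01] w 0.076 q [-1.12  0.36  0.92  2.17 -0.43  0.57  0.08]
rot err deg (tool) [ 0.2  -0.62  0.03]
```

Request:
{"method": "apply_moves", "body": {"increments": [[0,0,0.5,0.1,-0.3,0,1],[0,0,1,0.1,-0.2,0,1],[0,0,1,0,-0.1,0,1],[0,0,1,0,0,0,1],[0,0,0.5,0,0,0,1],[0,0,0,0,0,0,1],[0,0,0,0,0,0,1],[0,0,0,0,0,0,1]]}}

```text
t: 30.0
eef_pos: [0.5246, 0.1096, 0.1507]
tool_rot: [-0.004, 0.995, 0.002, 0.102]
contact_force: [0.2, -0.0, 0.7]
gripper_width: 0.079
```

```bash
python3 - <<'E'
from plan import *
rs()
E
```

```text
t 30.0 roof [ 4.79 -0.74  6.46] F roof axes [ 0.33 -0.03  0.61] T [0.01 0.27 0.07] w 0.079 q [-1.1   0.36  0.9   2.16 -0.44  0.59  0.1 ]
rot err deg (tool) [-0.4   0.28 -0.1 ]
```

Request:
{"method": "apply_moves", "body": {"increments": [[0,0,0.5,-0.15,0.15,0,1],[0,0,1,-0.15,0.15,0,1],[0,0,1.5,0,0,0,1],[0,0,1.5,0,0,0,1],[0,0,1.5,0,0,0,1],[0,0,1.5,0,0,0,1],[0,0,1.5,0,0,0,1],[0,0,1.5,0,0,0,1]]}}

```text
t: 31.0
eef_pos: [0.5247, 0.1096, 0.1505]
tool_rot: [-0.01, 0.995, -0.001, 0.099]
contact_force: [-17.2, -1.0, 33.6]
gripper_width: 0.078
```

```bash
python3 - <<'E'
from plan import *
rs(); W=imaging.get_calibration("wrist"); np.savez("w15.npz",**W)
p,Rm,_=cur()
cv2.imwrite("pics/w15.png",imaging.read_camera("wrist")[:,:,::-1].copy())
cv2.imwrite("pics/s15.png",imaging.read_camera("side")[:,:,::-1].copy()); crop("pics/s15.png",320,90,110,95,7,"pics/s15c.png")
from ov import overlay; overlay("pics/w15.png","w15.npz","pics/w15o.png",(p,Rm))
rs()
E
```

```text
t 31.0 roof [ 4.82 -0.73  6.23] F roof axes [-9.89 -0.96 36.42] T [-0.36  2.43  0.21] w 0.078 q [-1.08  0.36  0.89  2.15 -0.45  0.6   0.11]
rot err deg (tool) [-1.05  0.69 -0.41]
t 31.1 roof [ 4.86 -0.72  6.23] F roof axes [-9.59 -0.79 35.99] T [-0.31  2.44  0.21] w 0.082 q [-1.08  0.36  0.89  2.15 -0.45  0.6   0.11]
rot err deg (tool) [-1.05  0.69 -0.41]
```

View pics/w15o.png

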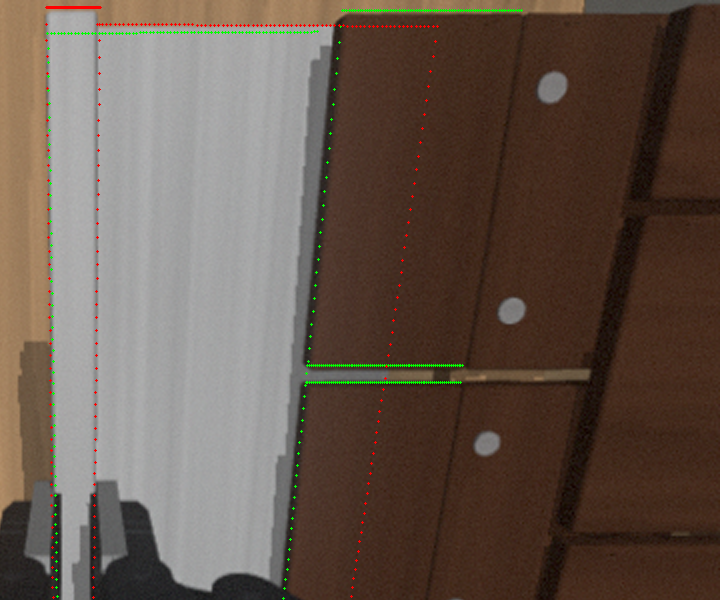

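View pics/s15c.png

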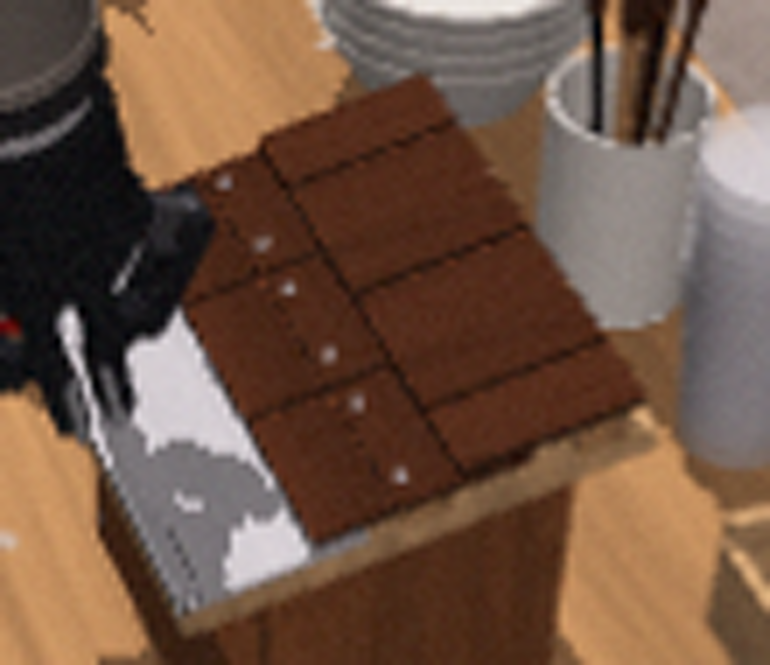

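Request:
{"method": "apply_moves", "body": {"increments": [[0,0,0,-0.4,0.25,-0.1,1],[0,0,0,-0.4,0.25,-0.1,1],[0,0,0,-0.3,0.2,-0.1,1],[0,0,0.2,-0.2,0.1,0,1],[0,0,0.4,0,0,0,1],[0,0,0.5,0,0,0,1],[0,0,0.6,0,0,0,1],[0,0,0.6,0,0,0,1]]}}

```text
t: 32.1
eef_pos: [0.5251, 0.1096, 0.1506]
tool_rot: [0.001, 0.995, 0.0, 0.105]
contact_force: [-8.0, -0.7, 15.4]
gripper_width: 0.079
```

```bash
python3 - <<'E'
from plan import *
rs()
E
```

```text
t 32.1 roof [ 5.23 -0.75  6.32] F roof axes [-4.67 -0.65 16.72] T [-0.03  1.27  0.06] w 0.079 q [-1.11  0.37  0.91  2.16 -0.43  0.59  0.08]
rot err deg (tool) [ 0.14 -0.01 -0.21]
```

```bash
python3 - <<'E'
from plan import *
for n in ("side","wrist"): cv2.imwrite(f"pics/{n}16.png",imaging.read_camera(n)[:,:,::-1].copy())
crop("pics/side16.png",310,90,160,220,2.7,"pics/f1.png"); crop("pics/wrist16.png",290,0,350,220,2.2,"pics/f2.png"); rs()
E
```

```text
t 32.2 roof [ 5.24 -0.75  6.33] F roof axes [-4.31 -0.58 17.05] T [-0.02  1.31  0.04] w 0.075 q [-1.11  0.37  0.91  2.16 -0.43  0.59  0.08]
rot err deg (tool) [ 0.14 -0.01 -0.21]
```

View pics/f1.png

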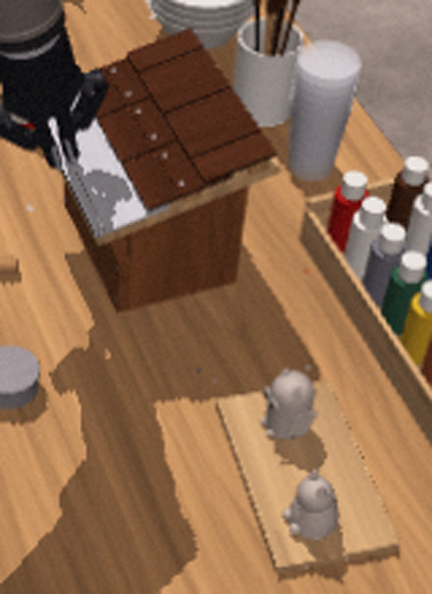

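View pics/f2.png

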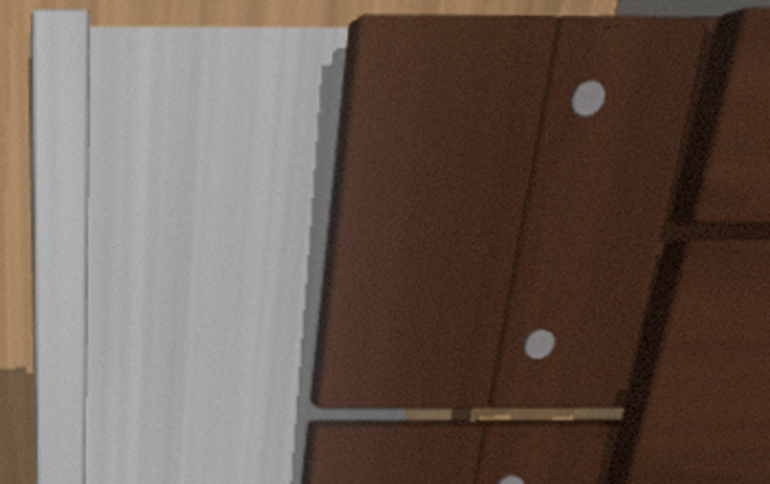

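The strip shows about 23 mm under the butts through the shingle gap (22 mm expected). The shingles lie flat and the owl is upright, so I'm handing in.

```bash
python3 - <<'E'
from plan import *
print(bot.hand_in()); rs()
E
```

```text
the job is handed in; nothing more can be done
None
the job is handed in; nothing more can be done
```

I stood the owl upright on the free half of the drying board and let it go. Then I slid the 220 mm strip under all three shingles and handed in at 32.2 s, still holding it pressed to the roof. The hand-in gives no verdict, so these are my own last checks:

- **Owl:** the side view shows it upright next to the cat, with no fingers touching it.
- **Strip position:** the bead is about 0.2 mm past flush with the eave and the ends are centred to within about 1 mm. The tool is square to the roof within 0.25°. Through the gap between the shingles, about 23 mm of strip shows under the butts; 22 mm was expected.
- **Hold:** the strip presses on the board with about 17 N. It is gripped at the 100 N setting.
- **Shingles:** they match the flat-lying model in the wrist picture, with no visible lift. I saw only the left and middle ones up close; the right one only in the side view.
- **Other things on the bench:** I touched nothing else. The cat and the tin are unmoved in the last side view; I did not check the rest one by one.

**What went wrong or disagreed:**
- Partway in, the strip stuck while tilting nose-down about 1.5°. I lifted it slightly, levelled it and carried on.
- One press reached about 36 N and rolled the tool by 1°. I eased it back and corrected the roll.
- The strip seated about 1.8 mm higher than my camera fit of the roof predicted. That fits the roof being nearer the stated 145 mm than my fitted 143 mm.
- The gripper opening read about 7 mm on the 10 mm bead, though the strip stayed firmly held.

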